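# Put a re-glued notebook under pressure in the counter press

## Robot

A 6-joint arm with a two-finger parallel gripper is mounted at the origin on a cart in front of the work surface, level with it; the furniture and walls round the work are solid. World frame = base frame: x ahead of the robot, y to its left, z up, the work surface at z = 0. Lengths are in m, angles in rad, forces in N, time in s.
With the tool pointing down it reaches from about 0.375 to 0.75 m from the base axis. Payload 9 kg.
Tool frame: the origin (TCP) lies midway between the tips of the shut fingers; the grasp point (between the pads) lies 19 mm behind it; x points along the fingers, y is the direction in which the jaws open and shut, and the axes are right-handed (so a half turn about x gives the same grasp; the last joint's range is limited). The gripper opens to 85 mm and grips with 20 to 120 N. Pads are 22 mm wide; open, the fingers measure 114 mm over their backs; the gripper's body (76 mm by 85 mm) begins 54 mm behind the grasp point. The pads swing forward as they close: fully open they stand 13 mm farther back than shut.
Start: joints at [-1.435, 0.104, 0.097, 1.564, 0, 1.353], TCP at [0.208, -0.563, 0.231] pointing down, gripper open.
Joint ranges: [-2.99, 2.99], [-0.84, 1.86], [-1.1, 1.16], [-1.84, 2.11], [-1.51, 1.56], [-3.14, 3.14]. Speed limits (rad/s): [2.22, 2.22, 2.57, 3.14, 3.14, 3.14].

## Interface

Orientations are given as [roll, pitch, yaw] about the fixed x, y, z axes, in that order (R = Rz(yaw) Ry(pitch) Rx(roll)).
In Python, from plant import manip gives the robot as it stands. The module is installed in compiled form; this text tells all that it offers.
- The arm moves only by the tool send_rows, never from a script. Its argument "rows" is a list of rows, each an object with "rot": the turn, a rotation vector about the tool's x, y, z in degrees, a list of three; "offset": the shift along the tool's x, y, z in cm, a list of three; "claw": the closure, from 0 (fully open) to 1 (shut). A call has exactly 5 rows; each row shifts and turns the commanded pose from where the row before left it, along the tool's axes as they then stand; what a row does not reach is not made up. A row lasts 1/8 s, in which the tool goes at most 62.5 mm and 10.7 degrees, less where a joint would pass 70% of its speed; a pose out of reach is approached as far as the arm can. A call with a gripper value outside its range is refused whole. The fingers move at their own pace and stop on an object; the grip force is fixed at half the most. Time passes only in rows, so rows that do not move let the fingers close, or fill a call up. It gives the time, the measured TCP pose, the force and the opening at its end, in the units of the state.
- manip.observe(): the state, without advancing time (a new reading comes with each control period).
- manip.snapshot(name): name is "side" or "top" or "wrist"; returns a dict with "img" (480x640x3 uint8, red, green, blue), "depth" (480x640 float32, m along the optical axis (not along the pixel's ray), 0 where there is no reading), "intrinsics" (3x3 intrinsics, pixels), "k1" (the pictures are not rectified: a ray, as slopes to the right and down, at radius r is drawn at 1 + k1 r^2 times it, then the intrinsics apply), "rvec" (rotation vector, rad) and "tvec" (3), from world to camera coordinates, as OpenCV has them. Camera axes: x right, y down, z forward; pixel columns grow to the right and rows downward; lengths in m; the calibration is good to about 2 mm. A picture is of the moment at which its call begins.
- manip.job_done(): hands the job in, once; it reports no verdict.
The state is a dict: "clock": time; "joint_pos": joint angles; "joint_vel": joint speeds; "joint_torque": joint torques, N m; "ee_pos": TCP position; "tcp_rot": TCP orientation; "contact_force": force on the tool from outside, world axes, zero at the start; "moment": the same for the moment, N m; "finger_gap": opening from 0.0 (shut) to 1.0 (fully open).
Only numpy, scipy, OpenCV 4.12 (cv2) and the standard library are available. Lean on these libraries where they do the work, as an engineer would, in place of code of your own. Each camera call takes 0.05 s, during which the arm holds its last target.

## Task

The cover of the notebook in the little counter press has just been re-glued. Push the notebook fully back against the stop strip, run the press spindle down by turning its upright lever head clockwise until the plate just nips the notebook snugly, then fold the lever down flat to put the full pressure on. Snug means finger-tight only - wrung tighter, the folded lever crushes the notebook; left loose, it does not hold it - and leave the other things on the counter where they are.

Things in the scene. Friction and masses are not known exactly. Their poses are not given: they have to be found in the camera images.
- press: Small bench press, fixed: wooden bed (top 20 mm above the counter) with two steel posts and a grey cross bridge (40 mm deep, 244 mm long along y, top 86 mm above the counter; nuts at its ends reach 100 mm). Origin on the counter, on the spindle axis; x points from its open front to its back, y along the bridge, z up. Bed from x = -115 to +60 mm; stop strip 9 mm high at x = +34 mm.
- notebook_center (a point): Centre (half-way up) of the loose pocket notebook, 104 (its x) x 148 (its y) x 12 mm, 0.11 kg, that lies on the bed under the raised plate, standing out of the open front (-x). Home, against the stop strip, its centre is at x = -18 mm, y = 0 of the press and its front edge at x = -70 mm. It starts 22 to 40 mm short of home and up to 0.06 rad askew.
- notebook: The same notebook; origin under its centre.
- platen: Loose aluminium pressure plate, 84 x 235 x 10 mm, slotted round the two posts, held about 1.6 mm above the notebook by two light lift springs; origin under its centre.
- lever_pin (a point): Cross pin of the lever on the spindle head, on the spindle axis, about 124 mm above the counter; it sinks with the spindle, 10 mm per turn (1.59 mm per rad). Its z runs along the lever to the lever's tip, its x is the way the lever's tip goes when folded, y is the pin.
- lever_grip (a point): Middle of the lever's black paddle (9 mm thick along its x, 22 mm wide along its y, from 20 to 62 mm from the pin), 42 mm from the pin. Upright while open. Same axes as lever_pin. Pinch the paddle across its 9 mm to turn the spindle.
- screw (a joint): Turn of the spindle, rad; grows clockwise seen from above, which drives its foot down. Runs with about 0.1 N m of friction (at standstill less shows), a little more once the foot meets the sprung plate. The foot stands on a stud whose setting differs from day to day, so the turn at which the plate nips the notebook cannot be told beforehand: it comes 1.2 to 3.5 rad after the start. From there the torque climbs by 0.5 to 1.0 N m per rad.
- lever (a joint): Fold of the lever, rad: 0 upright (open), 1.57 folded flat (closed). Stiff, 0.12 to 0.2 N m; stays where left. Folding drives the foot 1.2 mm further, adding about 38 N of pressure. Once the plate nips, disc springs in the foot give about 57 N per rad of screw, and the torque grows by 0.01 to 0.02 N m per N. Snug is 8 to 45 N: 0.1 to 0.4 N m above the free-running reading.
- glue_stick: glue stick, 26 mm round, 94 mm tall, standing upright beside the press; origin under its foot
- washi_roll: roll of patterned paper tape, 46 mm round, 15 mm high, lying beside the press; origin under its centre
- eraser: block eraser in a card sleeve, 46 x 37 x 12 mm, lying beside the press; origin under its centre
- card_stack: small pile of counter cards, 80 x 111 x 11 mm, on the counter to the right; origin under its centre

How it is judged:
By the outcome, as a careful person would: the job done as asked, in the order asked, and still so for the second after the job is handed in, with the robot touching nothing.
It also fails if it takes over 72 s, if anything falls off the work surface, if the arm or the gripper's body presses on something with over 40 N, if the wrist force passes 120 N, or if a joint passes its speed limit or range.

## Working session

There is one attempt and no reset: what is moved stays moved. The work goes in short steps, Python scripts to look and compute and a tool call to move; the robot and the scene stay as the last step left them, time stands still between calls to the robot, and variables do not carry over. Pictures are saved under pics/ and viewed, and the job is handed in when it is done.

Besides the shell and the picture viewer there is one more tool, called after ">>>" as name([rows], argument=value, ...), one row to a line, values as JSON. send_rows: Moves the arm, as the interface text tells. Its arguments: {"type":"object","properties":{"rows":{"type":"array"}},"required":["rows"]}

```bash
mkdir -p pics; ls; cat > h.py <<'E'
import numpy as np, cv2
from plant import manip
from scipy.spatial.transform import Rotation as R
def snap(n,f):
    s=manip.snapshot(n); cv2.imwrite('pics/'+f+'.png',s['img'][:,:,::-1]); np.savez('pics/'+f+'.npz',**{k:np.array(v) for k,v in s.items()}); return s
def world(s):
    K=np.array(s['intrinsics']);k1=float(s['k1']);d=np.array(s['depth'])
    v,u=np.mgrid[0:480,0:640].astype(float)
    D=np.array([k1,0,0,0,0.])
    p=cv2.undistortPoints(np.stack([u.ravel(),v.ravel()],1)[:,None],K,D)[:,0]
    z=d.ravel(); P=np.stack([p[:,0]*z,p[:,1]*z,z],1)
    Rm=R.from_rotvec(np.array(s['rvec']).ravel()).as_matrix()
    return ((P-np.array(s['tvec']).ravel())@Rm).reshape(480,640,3)
def proj(s,P):
    return cv2.projectPoints(np.array(P,float).reshape(-1,3),np.array(s['rvec'],float),np.array(s['tvec'],float),np.array(s['intrinsics'],float),np.array([float(s['k1']),0,0,0,0]))[0][:,0]
E
python3 - <<'E'
from h import *
print(manip.observe())
for n in ['side','top','wrist']:
    s=snap(n,n+'0'); print(n,s['k1'],s['tvec'],s['rvec'],s['intrinsics'])
E
```

```text
pics
{'clock': 0.0, 'joint_pos': array([-1.43466681e+00,  1.04690611e-01,  9.64742461e-02,  1.56391517e+00,
        1.48363558e-05,  1.35310055e+00]), 'joint_vel': array([ 0.00029711, -0.00113573, -0.00110392,  0.00056672,  0.0012711 ,
       -0.0006161 ]), 'joint_torque': array([-1.46173646e-03, -5.56933880e+01,  5.03645754e+01,  1.71046337e-02,
       -3.16684318e-04,  2.10231022e-06]), 'ee_pos': array([ 0.20786218, -0.56248606,  0.23053016]), 'tcp_rot': array([-1.79960332,  1.56946104,  1.69581463]), 'contact_force': array([ 1.40460719,  0.11494315, -0.08761519]), 'moment': array([-0.01437321,  0.02140321,  0.02558323]), 'finger_gap': 1.0037183991944933}
side -0.03480385985458914 [0.4347707  0.25156098 0.58953385] [ 0.55297325 -2.38184075  1.5175759 ] [[443.68510271   0.         316.60496444]
 [  0.         443.68510271 232.80125543]
 [  0.           0.           1.        ]]
top -0.03931858218848854 [-0.09874143  0.55216736  0.89620482] [ 2.14347501 -2.09317015  0.14710522] [[447.70268818   0.         322.67659956]
 [  0.         447.70268818 241.69740082]
 [  0.           0.           1.        ]]
wrist -0.03133670874857878 [-0.59883291 -0.04211004  0.38260971] [-2.3509408   1.63651731  0.26885903] [[355.47961221   0.         322.57501203]
 [  0.         355.47961221 241.12215735]
 [  0.           0.           1.        ]]
```

View pics/side0.png

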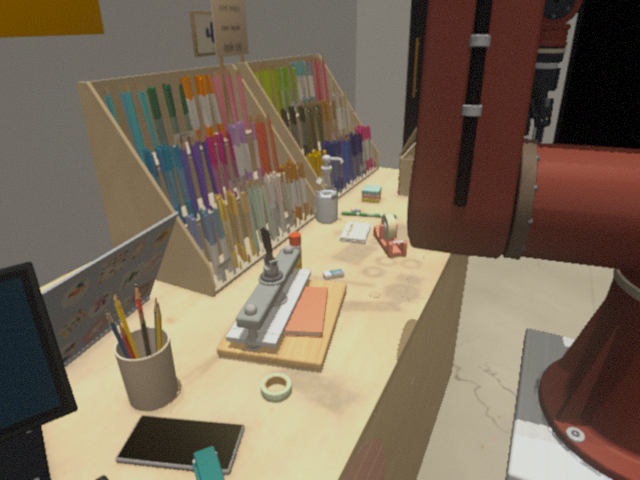

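View pics/top0.png

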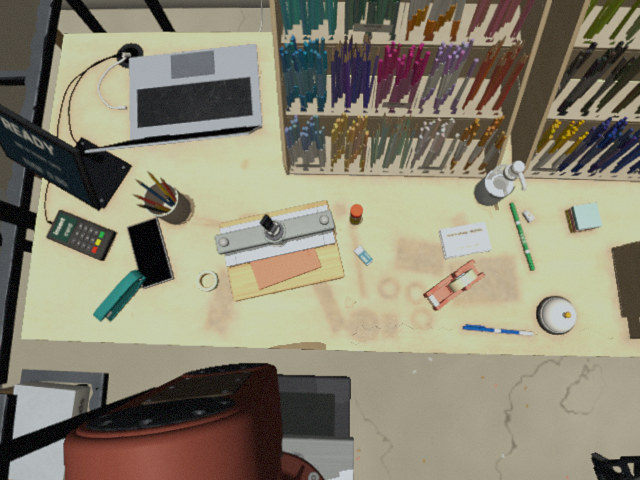

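View pics/wrist0.png

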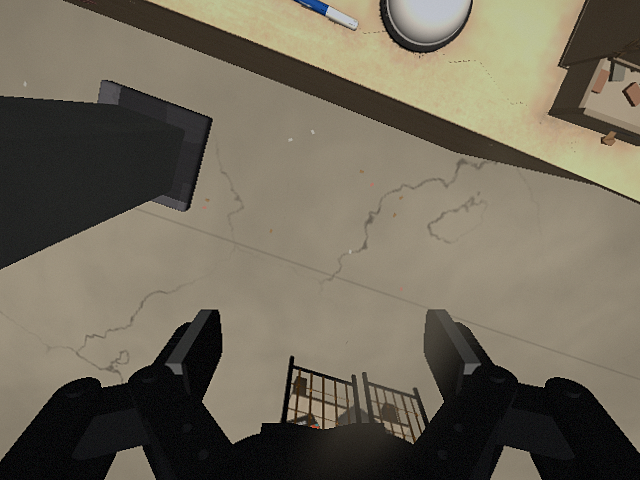

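The top view shows the bridge from (222,242) to (331,216), with the lever near (268,225). The orange notebook is around (285,268), the tape at (208,281), the glue stick at (356,214) and the eraser at (364,256). The side view shows the lever upright at (267,245). Next I'll measure these.

```bash
python3 - <<'E'
from h import *
for n in ['top','side']:
    s=dict(np.load(f'pics/{n}0.npz')); W=world(s); np.save(f'pics/{n}0W.npy',W)
    x0,x1,y0,y1=(190,380,190,310) if n=='top' else (210,360,215,370)
    cr=s['img'][y0:y1,x0:x1,::-1]
    cv2.imwrite(f'pics/{n}0c.png',cv2.resize(cr,None,fx=4,fy=4,interpolation=cv2.INTER_CUBIC))
    pts=[(222,242),(331,216),(276,232),(268,219),(285,268),(208,272),(356,211),(364,256),(150,235),(237,298),(342,275)] if n=='top' else [(267,235),(265,285),(306,310),(252,334),(296,252),(333,273),(276,377)]
    for p in pts: print(n,p,W[p[1],p[0]].round(4))
W=np.load('pics/top0W.npy');s=np.load('pics/top0.npz')
m=(W[:,:,2]>.076)&(W[:,:,2]<.092)
m[:190]=0;m[260:]=0;m[:,:210]=0;m[:,345:]=0
P=W[m][:,:2];r=cv2.minAreaRect((P*1000).astype(np.float32));print(r, P.mean(0))
# bed
im=s['img'].astype(int)
reg=np.zeros((480,640),bool);reg[230:310,215:350]=1
for lo,hi in((.014,.026),(.026,.036),(.04,.05)):
    m=reg&(W[:,:,2]>lo)&(W[:,:,2]<hi); P=W[m]
    print(lo,m.sum(),np.median(P[:,2]) if m.sum() else 0,cv2.minAreaRect((P[:,:2]*1000).astype(np.float32)))
E
```

```text
top (222, 242) [0.5408 0.1146 0.0965]
top (331, 216) [ 0.6012 -0.1024  0.084 ]
top (276, 232) [0.5607 0.0047 0.1106]
top (268, 219) [0.5726 0.0117 0.1736]
top (285, 268) [ 0.4983 -0.0069  0.0334]
top (208, 272) [0.4874 0.1619 0.0175]
top (356, 211) [ 0.6103 -0.1527  0.0936]
top (364, 256) [ 0.5306 -0.1747  0.0124]
top (150, 235) [0.5672 0.3003 0.0115]
top (237, 298) [0.4332 0.0953 0.0177]
top (342, 275) [ 0.4874 -0.1278  0.0217]
side (267, 235) [0.5629 0.0244 0.1748]
side (265, 285) [0.567  0.0351 0.0837]
side (306, 310) [0.5044 0.0057 0.0324]
side (252, 334) [0.5402 0.119  0.047 ]
side (296, 252) [ 0.5781 -0.0942  0.0846]
side (333, 273) [ 0.5317 -0.1665  0.0109]
side (276, 377) [0.4776 0.1527 0.0121]
((566.2040405273438, 12.795272827148438), (45.424678802490234, 244.91412353515625), 14.577981948852539) [0.56550111 0.01218309]
0.014 2377 0.02033796847441487 ((502.0226135253906, 13.522445678710938), (104.19895935058594, 276.4125061035156), 14.030588150024414)
0.026 1616 0.032431370645887636 ((500.2261657714844, -15.16961669921875), (62.05832290649414, 161.11692810058594), 13.818622589111328)
0.04 1451 0.044099400927617924 ((540.8740844726562, 12.378219604492188), (75.77386474609375, 244.1887664794922), 1.3268859386444092)
```

```bash
python3 - <<'E'
from h import *
W=np.load('pics/top0W.npy')
for v in range(206,246,2):
    print(v,' '.join('%3d'%(1000*W[v,u,2]) for u in range(254,300,2)))
W=np.load('pics/side0W.npy')
print()
for v in range(222,300,4):
    print(v,' '.join('%3d,%3d,%3d'%tuple(1000*W[v,u]) for u in range(256,290,4)))
E
```

```text
206   0  -1   1   1   1  -2   0   0   1   2   3   2   0   1  -1   0   1   2   0 973   1  17  20
208   1   0   0   0   0  -2   3   0   0   2   0   0   0   1   0   1  16  17  21  18  21  18  20
210   1   1   1   0   0  -1   1   0   1   0   1  -2  18  20  19  22  20  20  22  19  21  20  21
212   0  -1   0   0   0  -1   2  19  20  21  22  19  21  22  22  20  22  22  20  44  47  43  44
214  -1   0   0  19  21 182 183  22  16  20  20  19  19  21  44  44  44  44  46  45  44  44  44
216  20  21  18  24  23 184 187 181  21  21  43  46  45  47  43  45  43  45  45  43  43  42  41
218  21  19  21  20 184 185 184 175 166  44  44  43  43  43  46  42  45  43  83  86  89  83  86
220  21  45  41 180 184 183 180 170 164 150  91  89  89  42  87  86  84  87  86  86  88  85  82
222  45  43  44 183 183 183 173 165 157 147 127 127  89  91  86  87  86  85  85  87  87  86  86
224  44  42  43 177 184 176 168 160 150 140 130 128  95  92  92  87  85  90  86  85  87  87  84
226  84  85  84  86 165 170 160 156 143 132 128 128 112  95  91  92  87  89  87  88  87  87  88
228  86  86  85  85  87 152 157 147 138 132 
[... 2428 characters left out ...]
, 93 553, -5, 87 557,-26, 75
278 681,-96, -1 582, 25, 88 571, 29, 93 566, 25, 92 559, 22, 92 553, 19, 92 548, 15, 91 546,  5, 86 580,-62, 41
282 671,-81,  0 577, 34, 86 570, 32, 87 563, 30, 87 557, 26, 87 551, 24, 88 545, 20, 87 551, -1, 73 572,-49, 41
286 577, 46, 85 570, 44, 85 564, 41, 86 560, 36, 84 552, 35, 85 547, 31, 84 545, 21, 79 571,-33, 42 564,-35, 43
290 570, 57, 85 565, 53, 84 558, 50, 84 553, 46, 83 546, 45, 85 542, 39, 82 545, 21, 71 563,-20, 43 557,-24, 42
294 564, 66, 84 557, 64, 85 552, 60, 84 546, 57, 83 539, 55, 84 540, 42, 77 554,  8, 53 554, -3, 46 551,-12, 42
298 558, 74, 83 551, 74, 85 546, 70, 83 538, 69, 85 536, 61, 81 539, 45, 70 550, 16, 51 547,  7, 46 544, -1, 42
```

View pics/top0c.png

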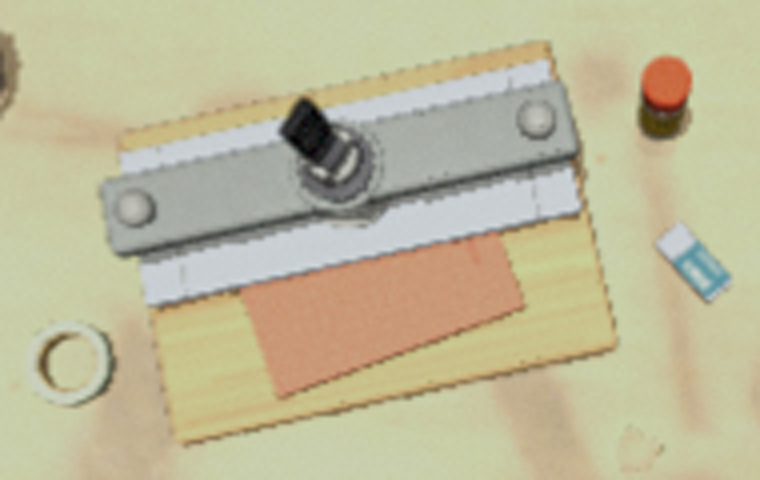

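View pics/side0c.png

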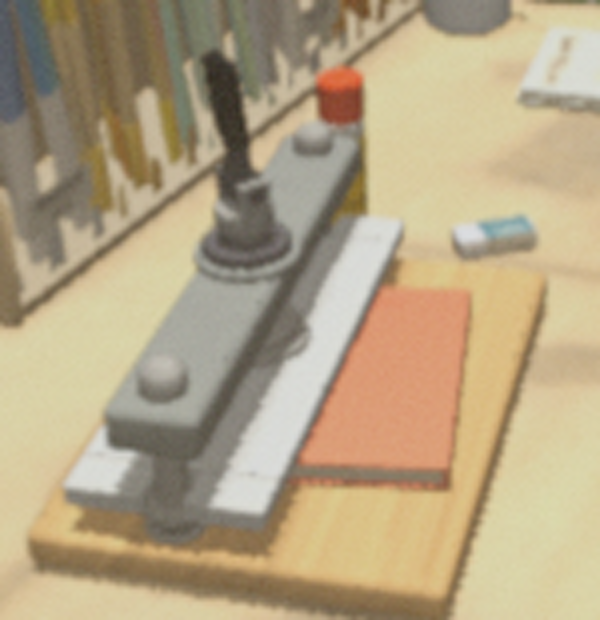

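```bash
python3 - <<'E'
from h import *
o=manip.observe(); print(R.from_euler('xyz',o['tcp_rot']).as_matrix().round(3))
Wt=np.load('pics/top0W.npy');Ws=np.load('pics/side0W.npy');st=np.load('pics/top0.npz');ss=np.load('pics/side0.npz')
def cl(W,im,lo,hi,c=(.566,.013),r=.05):
    m=(W[...,2]>lo)&(W[...,2]<hi)&(np.hypot(W[...,0]-c[0],W[...,1]-c[1])<r)
    return W[m],im[m]
for n,W,s in(('top',Wt,st),('side',Ws,ss)):
    P,_=cl(W,s['img'],.076,.09,r=.16)
    r=cv2.minAreaRect((P[:,:2]*1000).astype(np.float32));print(n,'bridge',r,np.median(P[:,2]))
    for z in (.13,.145,.155,.165,.175,.182):
        P,_=cl(W,s['img'],z-.005,z+.005); 
        if len(P)>4: print(n,z,len(P),P.mean(0).round(4),(P-P.mean(0)).std(0).round(4), cv2.minAreaRect((P[:,:2]*1000).astype(np.float32)))
# nuts
    C=-R.from_rotvec(s['rvec']).as_matrix().T@s['tvec'];print(n,'cam',C)
# notebook front
im=st['img'].astype(int)
red=(im[...,0]-im[...,2]>55)&(Wt[...,2]>.024)&(Wt[...,2]<.04)
red[:225]=0;red[310:]=0
red[:, :225]=0;red[:,345:]=0
P=Wt[red]; print('nb',red.sum(),np.median(P[:,2]))
y=np.array([1000*P[:,0],1000*P[:,1]]).T
hull=cv2.convexHull(y.astype(np.float32))[:,0];print(cv2.approxPolyDP(hull.reshape(-1,1,2),4,True)[:,0])
# platen, bed polys
for nm,lo,hi in(('platen',.038,.05),('bed',.014,.025)):
    m=(Wt[...,2]>lo)&(Wt[...,2]<hi);m[:200]=0;m[310:]=0;m[:,:205]=0;m[:,348:]=0
    if nm=='bed': m[:245]=0;m[:,:225]=0
    h=cv2.convexHull((1000*Wt[m][:,:2]).astype(np.float32));print(nm,cv2.approxPolyDP(h,4,True)[:,0])
E
```

```text
[[-0.     0.347 -0.938]
 [ 0.001 -0.938 -0.347]
 [-1.    -0.001 -0.   ]]
top bridge ((576.4898681640625, 6.5364227294921875), (185.93861389160156, 237.94247436523438), 50.25743865966797) 0.08622206138065834
top 0.13 61 [0.5662 0.0101 0.1287] [0.007  0.0055 0.002 ] ((566.11083984375, 11.278726577758789), (12.845401763916016, 27.639909744262695), 50.44108200073242)
top 0.145 15 [0.5663 0.0121 0.1451] [0.0047 0.0031 0.0032] ((565.9813842773438, 12.454397201538086), (1.8694089651107788, 18.934762954711914), 56.85261917114258)
top 0.155 21 [0.5665 0.0134 0.1548] [0.0057 0.0044 0.0028] ((566.6576538085938, 13.552672386169434), (6.334340572357178, 21.481552124023438), 46.25593566894531)
top 0.165 24 [0.5669 0.0141 0.1644] [0.005  0.0036 0.0028] ((566.6487426757812, 14.356327056884766), (5.372631549835205, 20.906145095825195), 46.78120803833008)
top 0.175 25 [0.5676 0.0154 0.175 ] [0.0057 0.0038 0.0026] ((568.73291015625, 15.791701316833496), (6.670523166656494, 22.150480270385742), 52.01648712158203)
top 0.182 63 [0.5698 0.0182 0.183 ] [0.0056 0.0038 0.0021] ((570.783447265625, 18.626033782
[... 1003 characters left out ...]
902832, 20.024505615234375), 85.39025115966797)
side 0.182 49 [0.57   0.021  0.1807] [0.006  0.0033 0.0019] ((570.6451416015625, 19.873531341552734), (8.532089233398438, 20.720539093017578), 65.92292785644531)
side cam [0.1876239  0.57601376 0.48255992]
nb 1653 0.03242810085038118
[[ 544.32886   -88.09143 ]
 [ 500.9755    106.46619 ]
 [ 462.4724     99.811554]
 [ 446.3339     66.71948 ]
 [ 486.8914   -115.06812 ]]
platen [[ 634.0503    -90.599976]
 [ 579.7223    134.82837 ]
 [ 500.6508    117.063324]
 [ 554.6786   -109.404686]]
bed [[ 552.95825  -115.832405]
 [ 551.652     -87.77522 ]
 [ 498.86594   120.17556 ]
 [ 428.67804   103.46196 ]
 [ 483.68103  -127.97693 ]
 [ 496.5568   -129.86482 ]]
```

```bash
python3 - <<'E'
from h import *
Wt=np.load('pics/top0W.npy');st=np.load('pics/top0.npz');ss=np.load('pics/side0.npz')
def ray(s,u,v,z):
    K=s['intrinsics'];p=cv2.undistortPoints(np.array([[[u,v]]],float),K,np.array([float(s['k1']),0,0,0,0]))[0,0]
    Rm=R.from_rotvec(s['rvec']).as_matrix();d=Rm.T@np.array([p[0],p[1],1]);C=-Rm.T@s['tvec'];return C+d*(z-C[2])/d[2]
for nm,(x,y),z in (('nutL',(137,203),.099),('nutR',(538,113),.099),('ring',(337,165),.092),('bridgeFL',(118,255),.08),('bridgeFR',(580,155),.08),('nbFL',(280,397),.03),('nbFR',(523,305),.03),('nbBL',(244,292),.032),('nbBR',(500,236),.032),('platFL',(150,305),.042),('platFR',(580,213),.042),('bedFL',(183,443),.018),('bedFR',(615,347),.018)):
    print(nm,ray(st,190+(x-1.5)/4,190+(y-1.5)/4,z).round(4))
s=ss
for nm,(x,y),z in (('s nutL',(162,372),.098),('s nutR',(313,133),.098),('ring',(243,247),.091),('nbFR',(470,292),.032),('nbFL',(447,473),.032),):
    print(nm,ray(ss,210+(x-1.5)/4,215+(y-1.5)/4,z).round(4))
E
```

```text
nutL [0.5437 0.1104 0.099 ]
nutR [ 0.5936 -0.089   0.099 ]
ring [0.5664 0.0117 0.092 ]
bridgeFL [0.5199 0.1234 0.08  ]
bridgeFR [ 0.5765 -0.1104  0.08  ]
nbFL [0.4531 0.0455 0.03  ]
nbFR [ 0.5049 -0.0816  0.03  ]
nbBL [0.5082 0.0672 0.032 ]
nbBR [ 0.5414 -0.0684  0.032 ]
platFL [0.499  0.1148 0.042 ]
platFR [ 0.553  -0.1108  0.042 ]
bedFL [0.428  0.0984 0.018 ]
bedFR [ 0.4849 -0.1309  0.018 ]
s nutL [0.5382 0.1199 0.098 ]
s nutR [ 0.5877 -0.0802  0.098 ]
ring [0.5671 0.0167 0.091 ]
nbFR [ 0.503  -0.0778  0.032 ]
nbFL [0.4516 0.0516 0.032 ]
```

```bash
cat >> h.py <<'E'
O=np.array([.566,.015]); PY=np.deg2rad(13.9); A=np.array([[np.cos(PY),-np.sin(PY)],[np.sin(PY),np.cos(PY)]])
def p2w(x,y): return O+A@np.array([x,y])
def w2p(p): return A.T@(np.array(p)[:2]-O)
def down(yaw): # tool x down, tool y at world angle yaw deg
    a=np.deg2rad(yaw); x=np.array([0,0,-1.]);y=np.array([np.cos(a),np.sin(a),0]);return np.stack([x,y,np.cross(x,y)],1)
def st(): 
    o=manip.observe(); Rm=R.from_euler('xyz',o['tcp_rot']).as_matrix()
    print('t%.2f'%o['clock'],'p',o['ee_pos'].round(4),'press',w2p(o['ee_pos']).round(4),'yaw_y %.1f'%np.rad2deg(np.arctan2(Rm[1,1],Rm[0,1])),'xax',Rm[:,0].round(3),'F',o['contact_force'].round(2),'M',o['moment'].round(3),'gap %.3f'%o['finger_gap'],'q',np.rad2deg(o['joint_pos']).round(1))
    return o,Rm
def plan(pos,yaw,n,spin=None):
    o,Rm=st(); p=o['ee_pos']; T=down(yaw)
    rv=R.from_matrix(Rm.T@T).as_rotvec()
    if spin is not None: # force sign of rotation about tool x
        a=np.linalg.norm(rv)
        if np.sign(rv[0])!=np.sign(spin) and a>0.1: rv=rv*(a-2*np.pi)/a
    step=rv/n; cur=Rm.copy(); d=(np.array(pos)-p)/n
    for i in range(n):
        print('rot',np.rad2deg(step).round(2).tolist(),'off',(cur.T@d*100).round(2).tolist()); cur=cur@R.from_rotvec(step).as_matrix()
E
python3 - <<'E'
from h import *
w=p2w(-.14,0);print(w)
plan([w[0],w[1],.2],103.9,20,spin=-1)
E
```

```text
[ 0.43009969 -0.01863193]
t0.15 p [ 0.2079 -0.5626  0.2307] press [-0.4864 -0.4746] yaw_y -69.7 xax [-0.     0.001 -1.   ] F [-0.36 -0.22  0.93] M [ 0.025  0.011 -0.003] gap 0.995 q [-82.2   6.    5.5  89.6   0.   77.5]
rot [-8.68, -0.0, -0.0] off [0.16, -2.17, -1.98]
rot [-8.68, -0.0, -0.0] off [0.16, -1.84, -2.29]
rot [-8.68, -0.0, -0.0] off [0.16, -1.48, -2.54]
rot [-8.68, -0.0, -0.0] off [0.16, -1.07, -2.73]
rot [-8.68, -0.0, -0.0] off [0.16, -0.65, -2.87]
rot [-8.68, -0.0, -0.0] off [0.16, -0.21, -2.93]
rot [-8.68, -0.0, -0.0] off [0.15, 0.23, -2.93]
rot [-8.68, -0.0, -0.0] off [0.15, 0.67, -2.86]
rot [-8.68, -0.0, -0.0] off [0.15, 1.1, -2.72]
rot [-8.68, -0.0, -0.0] off [0.15, 1.5, -2.53]
rot [-8.68, -0.0, -0.0] off [0.15, 1.86, -2.27]
rot [-8.68, -0.0, -0.0] off [0.15, 2.18, -1.97]
rot [-8.68, -0.0, -0.0] off [0.15, 2.45, -1.61]
rot [-8.68, -0.0, -0.0] off [0.15, 2.67, -1.23]
rot [-8.68, -0.0, -0.0] off [0.15, 2.82, -0.81]
rot [-8.68, -0.0, -0.0] off [0.15, 2.91, -0.37]
rot [-8.68, -0.0, -0.0] off [0.15, 2.94, 0.07]
rot [-8.68, -0.0, -0.0] off [0.15, 2.89, 0.51]
rot [-8.68, -0.0, -0.0] off [0.15, 2.78, 0.94]
rot [-8.68, -0.0, -0.0] off [0.15, 2.61, 1.35]
```

>>> send_rows([
  {"rot": [-8.7,0,0],"offset": [0.15,-2.17,-1.98],"claw": 0},
  {"rot": [-8.7,0,0],"offset": [0.15,-1.84,-2.29],"claw": 0},
  {"rot": [-8.7,0,0],"offset": [0.15,-1.48,-2.54],"claw": 0},
  {"rot": [-8.7,0,0],"offset": [0.15,-1.07,-2.73],"claw": 0},
  {"rot": [-8.7,0,0],"offset": [0.15,-0.65,-2.87],"claw": 0},
])

```text
clock: 0.78
ee_pos: [0.2636, -0.4258, 0.2235]
tcp_rot: [-2.657, 1.571, 1.603]
contact_force: [-0.4, -0.4, -0.1]
finger_gap: 1.001
```

>>> send_rows([
  {"rot": [-8.7,0,0],"offset": [0.15,-0.21,-2.93],"claw": 0},
  {"rot": [-8.7,0,0],"offset": [0.15,0.23,-2.93],"claw": 0},
  {"rot": [-8.7,0,0],"offset": [0.15,0.67,-2.86],"claw": 0},
  {"rot": [-8.7,0,0],"offset": [0.15,1.1,-2.72],"claw": 0},
  {"rot": [-8.7,0,0],"offset": [0.15,1.5,-2.53],"claw": 0},
])

```text
clock: 1.4
ee_pos: [0.3188, -0.2897, 0.2161]
tcp_rot: [-3.109, 1.571, 1.91]
contact_force: [1.1, -1.4, 1.6]
finger_gap: 1.002
```

>>> send_rows([
  {"rot": [-8.7,0,0],"offset": [0.15,1.86,-2.27],"claw": 0},
  {"rot": [-8.7,0,0],"offset": [0.15,2.18,-1.97],"claw": 0},
  {"rot": [-8.7,0,0],"offset": [0.15,2.45,-1.61],"claw": 0},
  {"rot": [-8.7,0,0],"offset": [0.15,2.67,-1.23],"claw": 0},
  {"rot": [-8.7,0,0],"offset": [0.15,2.82,-0.81],"claw": 0},
])

```text
clock: 2.02
ee_pos: [0.3736, -0.1536, 0.2086]
tcp_rot: [-2.364, 1.571, -2.869]
contact_force: [0.6, 1.0, 0.0]
finger_gap: 1.002
```

>>> send_rows([
  {"rot": [-8.7,0,0],"offset": [0.15,2.91,-0.37],"claw": 0},
  {"rot": [-8.7,0,0],"offset": [0.15,2.94,0.07],"claw": 0},
  {"rot": [-8.7,0,0],"offset": [0.15,2.89,0.51],"claw": 0},
  {"rot": [-8.7,0,0],"offset": [0.15,2.78,0.94],"claw": 0},
  {"rot": [-8.3,0,0],"offset": [0.15,2.61,1.35],"claw": 0},
])

```text
clock: 2.65
ee_pos: [0.4283, -0.0173, 0.2011]
tcp_rot: [-3.0, 1.571, -2.753]
contact_force: [-0.5, 0.2, -0.3]
finger_gap: 0.999
```

```bash
python3 - <<'E'
from h import *
s=snap('wrist','wrist1'); np.save('pics/wrist1W.npy',world(s)); 
w=p2w(-.137,0)
plan([w[0],w[1],.06],103.9,5)
E
```

```text
t2.70 p [ 0.4288 -0.015   0.2009] press [-0.1404  0.0038] yaw_y 104.6 xax [ 0.     0.001 -1.   ] F [ 0.46  1.49 -0.48] M [ 0.004 -0.036 -0.001] gap 0.996 q [-19.6 -24.9 -25.4  89.5   0.1 -34.3]
rot [0.15, 0.01, -0.02] off [2.82, -0.08, 0.06]
rot [0.15, 0.01, -0.02] off [2.82, -0.08, 0.07]
rot [0.15, 0.01, -0.02] off [2.82, -0.08, 0.07]
rot [0.15, 0.01, -0.02] off [2.82, -0.08, 0.07]
rot [0.15, 0.01, -0.02] off [2.82, -0.08, 0.07]
```

View pics/wrist1.png

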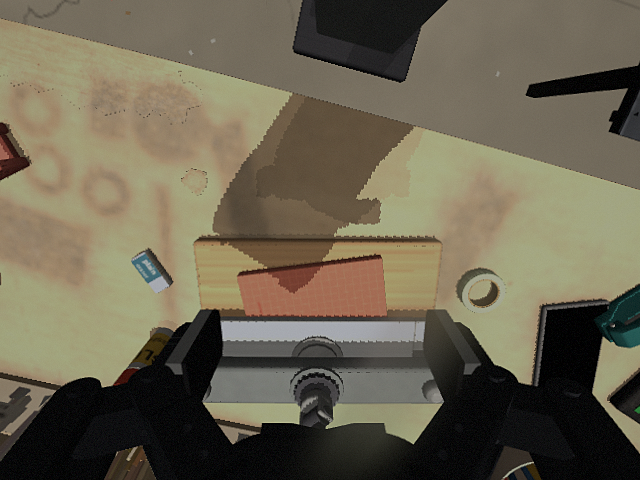

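The wrist view shows the notebook's front edge from (240,272) to (382,256) and the bed's front edge level at row 240. So the notebook is askew by about 0.12 rad, more than stated, and square pushing should fix it. The tape and eraser are well clear of the fingers. Descending now.

>>> send_rows([
  {"rot": [0.2,0,0],"offset": [3.0,-0.1,0.07],"claw": 0},
  {"rot": [0.2,0,0],"offset": [3.0,-0.1,0.07],"claw": 0},
  {"rot": [0.2,0,0],"offset": [3.0,-0.1,0.07],"claw": 0},
  {"rot": [0.1,0,0],"offset": [3.0,-0.1,0.07],"claw": 0},
  {"rot": [0,0,0],"offset": [3.0,0,0],"claw": 0},
])

```text
clock: 3.32
ee_pos: [0.4316, -0.0216, 0.0502]
tcp_rot: [-2.684, 1.571, -2.454]
contact_force: [-0.6, 0.4, 0.6]
finger_gap: 1.005
```

>>> send_rows([
  {"rot": [0,0,0],"offset": [1.5,0,0],"claw": 0},
  {"rot": [0,0,0],"offset": [1.0,0,0],"claw": 0},
  {"rot": [0,0,0],"offset": [0.5,0,0],"claw": 0},
  {"rot": [0,0,0],"offset": [0.3,0,0],"claw": 0},
  {"rot": [0,0,0],"offset": [0,0,0],"claw": 0},
])

```text
clock: 3.95
ee_pos: [0.432, -0.0216, 0.0186]
tcp_rot: [-0.707, 1.57, -0.477]
contact_force: [-1.2, 0.4, 0.4]
finger_gap: 1.0
```

```bash
python3 - <<'E'
from h import *
s=snap('side','side2'); W=world(s); cv2.imwrite('pics/side2c.png',cv2.resize(s['img'][215:395,210:420,::-1],None,fx=3.8,fy=3.3,interpolation=cv2.INTER_CUBIC))
w=p2w(-.137,0)
plan([w[0],w[1],.0125],103.9,5)
E
```

```text
t4.00 p [ 0.4321 -0.0217  0.0187] press [-0.1388 -0.0034] yaw_y 103.2 xax [ 0.001 -0.    -1.   ] F [-0.56  0.15  0.05] M [ 0.003  0.036 -0.005] gap 1.004 q [-20.3 -20.6 -41.2  69.4  -0.  -33.5]
rot [-0.15, 0.01, 0.01] off [0.12, 0.07, 0.04]
rot [-0.15, 0.01, 0.01] off [0.12, 0.07, 0.04]
rot [-0.15, 0.01, 0.01] off [0.12, 0.07, 0.04]
rot [-0.15, 0.01, 0.01] off [0.12, 0.07, 0.04]
rot [-0.15, 0.01, 0.01] off [0.12, 0.07, 0.04]
```

View pics/side2c.png

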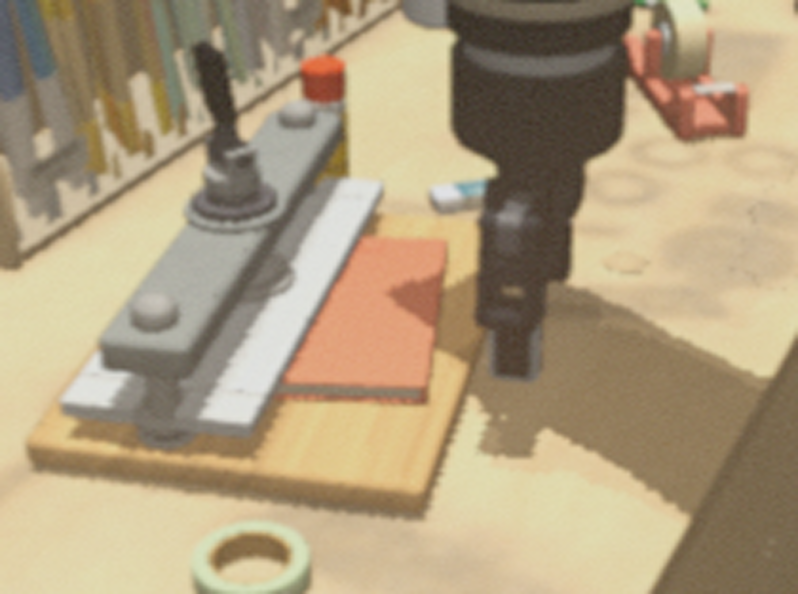

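```bash
python3 - <<'E'
from h import *
s=np.load('pics/side2.npz'); W=world(s)
for v in range(312,334,2):
    print(v,[(*(w2p(W[v,u])*1000).round(0),round(1000*W[v,u,2])) for u in (340,343,346,349)])
E
```

```text
312 [(np.float64(-134.0), np.float64(70.0), 82), (np.float64(-139.0), np.float64(70.0), 83), (np.float64(-143.0), np.float64(70.0), 83), (np.float64(-148.0), np.float64(70.0), 84)]
314 [(np.float64(-134.0), np.float64(70.0), 78), (np.float64(-139.0), np.float64(70.0), 79), (np.float64(-144.0), np.float64(71.0), 80), (np.float64(-148.0), np.float64(72.0), 81)]
316 [(np.float64(-131.0), np.float64(51.0), 61), (np.float64(-135.0), np.float64(49.0), 60), (np.float64(-140.0), np.float64(49.0), 61), (np.float64(-145.0), np.float64(48.0), 61)]
318 [(np.float64(-131.0), np.float64(51.0), 57), (np.float64(-136.0), np.float64(53.0), 59), (np.float64(-141.0), np.float64(53.0), 60), (np.float64(-145.0), np.float64(45.0), 55)]
320 [(np.float64(-131.0), np.float64(54.0), 55), (np.float64(-136.0), np.float64(52.0), 55), (np.float64(-141.0), np.float64(54.0), 56), (np.float64(-145.0), np.float64(46.0), 52)]
322 [(np.float64(-131.0), np.float64(53.0), 51), (np.float64(-136.0), np.float64(53.0), 51), (np.float64(-141.0), np.float64(54.0), 53), (np.float64(-145.0), np.float64(45.0), 47)]
324 [(np.float
[... 185 characters left out ...]
131.0), np.float64(53.0), 43), (np.float64(-136.0), np.float64(51.0), 42), (np.float64(-141.0), np.float64(54.0), 45), (np.float64(-145.0), np.float64(46.0), 40)]
328 [(np.float64(-131.0), np.float64(50.0), 36), (np.float64(-136.0), np.float64(51.0), 38), (np.float64(-141.0), np.float64(50.0), 38), (np.float64(-145.0), np.float64(44.0), 34)]
330 [(np.float64(-123.0), np.float64(6.0), -1), (np.float64(-128.0), np.float64(4.0), -2), (np.float64(-140.0), np.float64(46.0), 31), (np.float64(-145.0), np.float64(45.0), 31)]
332 [(np.float64(-124.0), np.float64(12.0), -1), (np.float64(-129.0), np.float64(9.0), -3), (np.float64(-134.0), np.float64(9.0), -2), (np.float64(-139.0), np.float64(8.0), -2)]
```

>>> send_rows([
  {"rot": [-0.7,0,0],"offset": [0.3,0.2,0],"claw": 0},
  {"rot": [0,0,0],"offset": [0.3,0.14,0],"claw": 0},
  {"rot": [0,0,0],"offset": [0,0,-0.4],"claw": 0},
  {"rot": [0,0,0],"offset": [0,0,-0.6],"claw": 0},
  {"rot": [0,0,0],"offset": [0,0,-0.6],"claw": 0},
])

```text
clock: 4.62
ee_pos: [0.415, -0.0222, 0.0123]
tcp_rot: [-1.687, 1.571, -1.445]
contact_force: [0.0, 0.4, -0.4]
finger_gap: 1.002
```

```bash
python3 -c "
from h import *
st()"
```

```text
t4.62 p [ 0.415  -0.0222  0.0123] press [-1.555e-01  1.000e-04] yaw_y 103.9 xax [ 0. -0. -1.] F [ 0.01  0.39 -0.41] M [-0.001  0.01   0.045] gap 1.002 q [-21.2 -23.9 -44.4  69.5  -0.  -35.1]
```

>>> send_rows([
  {"rot": [0,0,0],"offset": [0,0,-0.4],"claw": 0},
  {"rot": [0,0,0],"offset": [0,0,-0.4],"claw": 0},
  {"rot": [0,0,0],"offset": [0,0,-0.4],"claw": 0},
  {"rot": [0,0,0],"offset": [0,0,-0.4],"claw": 0},
  {"rot": [0,0,0],"offset": [0,0,-0.4],"claw": 0},
])

```text
clock: 5.25
ee_pos: [0.3958, -0.0269, 0.0123]
tcp_rot: [-2.167, 1.571, -1.925]
contact_force: [0.4, 0.2, 0.1]
finger_gap: 1.0
```

```bash
python3 -c "
from h import *
st()"
```

```text
t5.25 p [ 0.3958 -0.0269  0.0123] press [-0.1753  0.0002] yaw_y 103.9 xax [-0. -0. -1.] F [0.36 0.16 0.15] M [-0.025 -0.005 -0.042] gap 1.000 q [-23.  -28.3 -47.6  70.7  -0.  -36.8]
```

The sign was wrong: tool z is +press x, so I only backed away from the press. Reversing.

>>> send_rows([
  {"rot": [0,0,0],"offset": [0,0,1.2],"claw": 0},
  {"rot": [0,0,0],"offset": [0,0,1.6],"claw": 0},
  {"rot": [0,0,0],"offset": [0,0,1.4],"claw": 0},
  {"rot": [0,0,0],"offset": [0,0,1.0],"claw": 0},
  {"rot": [0,0,0],"offset": [0,0,0.5],"claw": 0},
])

```text
clock: 5.88
ee_pos: [0.4515, -0.0131, 0.0122]
tcp_rot: [3.057, 1.57, -2.984]
contact_force: [-0.1, -0.8, 0.4]
finger_gap: 0.999
```

>>> send_rows([
  {"rot": [0,0,0],"offset": [0,0,0.4],"claw": 0},
  {"rot": [0,0,0],"offset": [0,0,0.4],"claw": 0},
  {"rot": [0,0,0],"offset": [0,0,0.4],"claw": 0},
  {"rot": [0,0,0],"offset": [0,0,0.4],"claw": 0},
  {"rot": [0,0,0],"offset": [0,0,0.4],"claw": 0},
])

```text
clock: 6.5
ee_pos: [0.471, -0.0084, 0.0123]
tcp_rot: [-1.77, 1.571, -1.528]
contact_force: [-0.5, -0.4, -0.2]
finger_gap: 1.001
```

```bash
python3 -c "
from h import *
st()
snap('wrist','wrist3')"
```

```text
t6.50 p [ 0.471  -0.0084  0.0123] press [-0.0978  0.0001] yaw_y 103.9 xax [ 0. -0. -1.] F [-0.46 -0.39 -0.2 ] M [-0.01   0.106 -0.037] gap 1.001 q [-17.  -12.4 -35.2  67.2  -0.  -30.9]
```

View pics/wrist3.png

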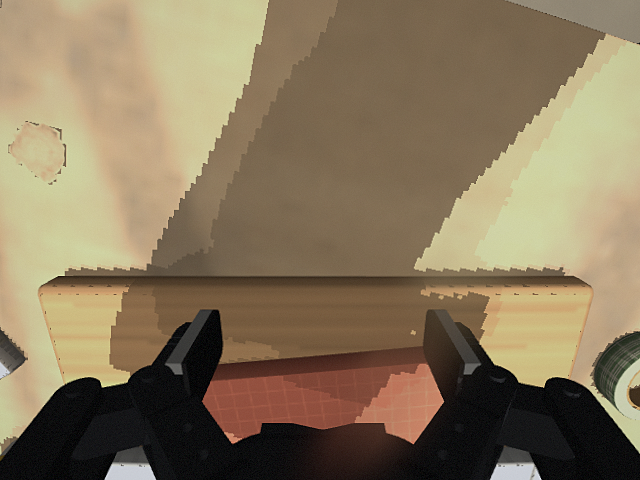

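The front edge runs from (222,363) to (425,348), spanning both fingers, so the left finger (right in the image) touches first. Continuing in small steps.

>>> send_rows([
  {"rot": [0,0,0],"offset": [0,0,0.2],"claw": 0},
  {"rot": [0,0,0],"offset": [0,0,0.2],"claw": 0},
  {"rot": [0,0,0],"offset": [0,0,0.2],"claw": 0},
  {"rot": [0,0,0],"offset": [0,0,0.2],"claw": 0},
  {"rot": [0,0,0],"offset": [0,0,0.2],"claw": 0},
])

```text
clock: 7.18
ee_pos: [0.4806, -0.006, 0.0123]
tcp_rot: [-1.442, 1.571, -1.2]
contact_force: [-1.4, -0.3, 0.3]
finger_gap: 1.001
```

```bash
python3 -c "
from h import *
st()
snap('wrist','wrist4');s=snap('side','side4');cv2.imwrite('pics/side4c.png',cv2.resize(s['img'][215:395,210:420,::-1],None,fx=3.8,fy=3.3,interpolation=cv2.INTER_CUBIC))"
```

```text
t7.17 p [ 0.4806 -0.006   0.0123] press [-0.0879  0.0001] yaw_y 103.9 xax [ 0. -0. -1.] F [-1.38 -0.3   0.25] M [-0.059  0.16   0.007] gap 1.001 q [-16.4 -10.5 -33.5  67.   -0.  -30.2]
```

View pics/wrist4.png

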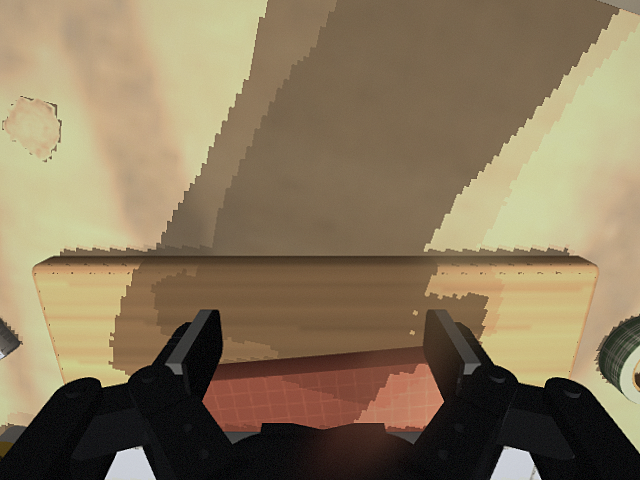

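View pics/side4c.png

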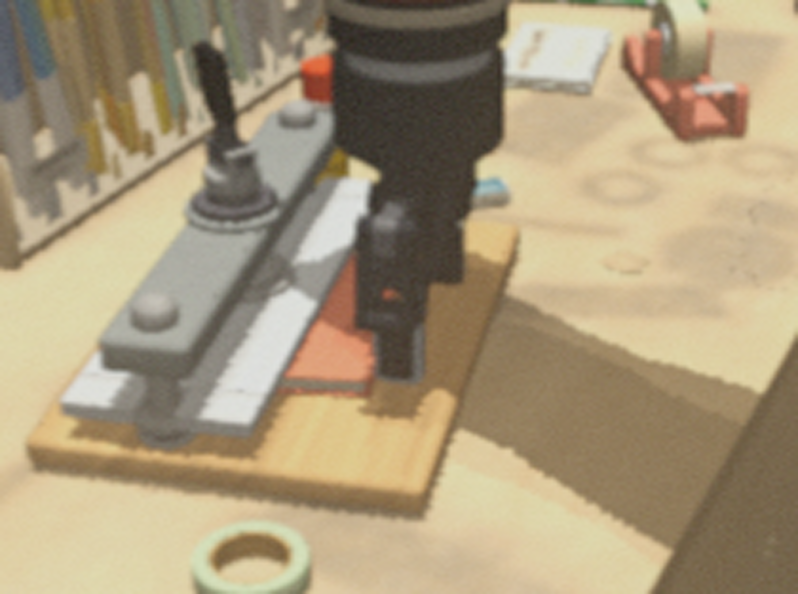

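The notebook is following and the force is only 1.4 N. Continuing.

>>> send_rows([
  {"rot": [0,0,0],"offset": [0,0,0.12],"claw": 0},
  {"rot": [0,0,0],"offset": [0,0,0.12],"claw": 0},
  {"rot": [0,0,0],"offset": [0,0,0.12],"claw": 0},
  {"rot": [0,0,0],"offset": [0,0,0],"claw": 0},
  {"rot": [0,0,0],"offset": [0,0,0],"claw": 0},
])

```text
clock: 7.9
ee_pos: [0.484, -0.0052, 0.0123]
tcp_rot: [-0.4, 1.571, -0.158]
contact_force: [0.2, -1.0, -0.3]
finger_gap: 1.004
```

```bash
python3 -c "
from h import *
st()
s=snap('wrist','wrist5');W=world(s)
for u in range(226,424,14):
    c=[(v,s['img'][v,u].tolist()) for v in range(340,375,1)]
    im=s['img'].astype(int); r=im[300:420,u,0]-im[300:420,u,1]; v=300+np.argmax(r>40); print(u,v,(w2p(W[v+4,u])*1000).round(1),(W[v+4,u,2]*1000).round(1))
"
```

```text
t7.90 p [ 0.484  -0.0052  0.0123] press [-0.0844  0.0001] yaw_y 103.9 xax [ 0. -0. -1.] F [ 0.24 -1.02 -0.26] M [-0.052 -0.001  0.001] gap 1.004 q [-16.1  -9.9 -33.   66.9   0.  -30. ]
226 379 [-61.4 -40.3] 34.1
240 378 [-61.6 -34.4] 33.6
254 377 [-62.7 -28.2] 34.3
268 374 [-63.8 -22.3] 33.7
282 375 [-63.8 -16.3] 34.3
296 374 [-63.9 -10.5] 33.8
310 373 [-64.9  -4.5] 34.4
324 372 [-65.3   1.4] 34.2
338 370 [-65.4   7.3] 33.1
352 369 [-66.3  13.2] 33.6
366 368 [-67.5  18.9] 34.4
380 366 [-68.6  24.7] 34.6
394 365 [-69.2  30.5] 34.8
408 364 [-69.5  36.3] 34.5
422 358 [-71.5  42.3] 33.2
```

View pics/wrist5.png

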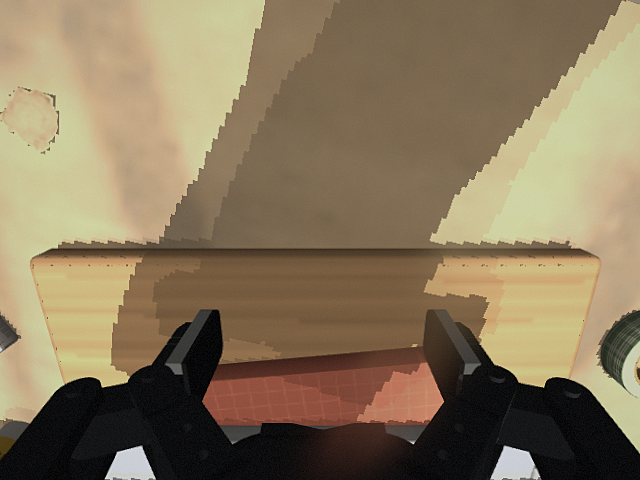

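```bash
python3 -c "
from h import *
s=np.load('pics/wrist5.npz');W=world(s)
for v in list(range(236,262,3))+list(range(350,450,5)):
    print(v,[((w2p(W[v,u])*1000).round(1).tolist(),round(1000*float(W[v,u,2]),1)) for u in (240,320,400)], s['img'][v,240])
snap('side','side5');st=snap('top','top5')
cv2.imwrite('pics/top5c.png',cv2.resize(st['img'][190:310,190:380,::-1],None,fx=4,fy=4,interpolation=cv2.INTER_CUBIC))
s=np.load('pics/side5.npz');cv2.imwrite('pics/side5c.png',cv2.resize(s['img'][215:395,210:420,::-1],None,fx=3.8,fy=3.3,interpolation=cv2.INTER_CUBIC))
"
```

```text
236 [([-116.8, -37.0], 2.3), ([-116.7, -0.4], 1.9), ([-116.7, 36.3], 1.9)] [117  98  76]
239 [([-115.4, -37.1], 2.2), ([-115.3, -0.4], 2.0), ([-115.4, 36.3], 2.4)] [118 100  78]
242 [([-114.0, -37.2], 2.5), ([-113.4, -0.4], 0.8), ([-113.9, 36.4], 2.3)] [118 103  79]
245 [([-112.2, -37.5], 1.7), ([-111.9, -0.4], 0.6), ([-112.5, 36.5], 2.4)] [122 105  80]
248 [([-111.1, -37.4], 2.6), ([-110.7, -0.4], 1.6), ([-111.0, 36.6], 2.3)] [92 76 57]
251 [([-113.4, -34.9], 13.0), ([-113.7, -0.3], 13.6), ([-113.4, 34.3], 12.9)] [72 53 35]
254 [([-113.5, -34.1], 16.7), ([-113.5, -0.3], 16.9), ([-113.8, 33.2], 17.7)] [80 61 39]
257 [([-113.3, -33.4], 19.9), ([-113.3, -0.3], 19.6), ([-113.3, 32.9], 19.7)] [98 76 53]
260 [([-112.5, -33.2], 21.2), ([-112.4, -0.3], 20.9), ([-112.3, 32.7], 20.7)] [111  88  60]
350 [([-69.0, -36.5], 21.4), ([-69.7, -0.4], 22.3), ([-70.7, 35.1], 23.9)] [141 112  78]
355 [([-66.7, -36.5], 22.0), ([-67.3, -0.4], 22.7), ([-70.4, 34.5], 27.0)] [145 112  77]
360 [([-63.9, -36.8], 21.9), ([-67.7, -0.4], 26.8), ([-72.0, 33.2], 32.6)] [123  97  68]
365 [([-63.7, -36.1], 25.2), ([-
[... 752 characters left out ...]
79  64]
410 [([-46.9, -35.5], 34.1), ([-46.7, -0.4], 33.9), ([-47.7, 34.5], 35.0)] [146  82  64]
415 [([-44.7, -35.5], 34.8), ([-44.4, -0.4], 34.4), ([-44.2, 34.9], 34.3)] [144  80  63]
420 [([-41.5, -35.8], 34.4), ([-41.7, -0.4], 34.5), ([-41.2, 35.2], 34.2)] [152  83  67]
425 [([-38.1, -36.2], 34.0), ([-38.8, -0.4], 34.5), ([-38.5, 35.4], 34.3)] [99 64 55]
430 [([-40.3, -35.0], 38.7), ([-94.8, 0.1], 89.7), ([-40.1, 34.4], 38.5)] [68 68 68]
435 [([-41.6, -34.1], 42.6), ([-95.3, 0.1], 91.7), ([-41.2, 33.6], 42.2)] [69 70 67]
440 [([-94.9, -18.9], 92.8), ([-94.5, 0.1], 92.4), ([-95.6, 19.0], 93.5)] [19 19 18]
445 [([-95.2, -18.5], 94.5), ([-95.3, 0.2], 94.5), ([-94.0, 19.2], 93.4)] [15 14 14]
```

View pics/top5c.png

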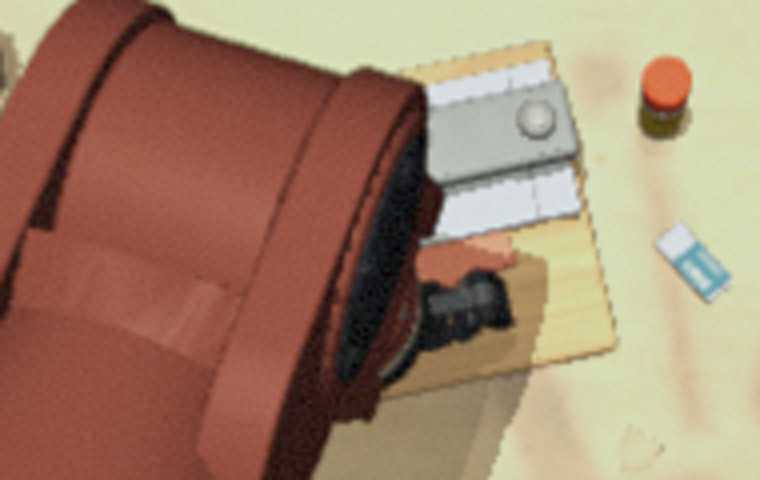

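View pics/side5c.png

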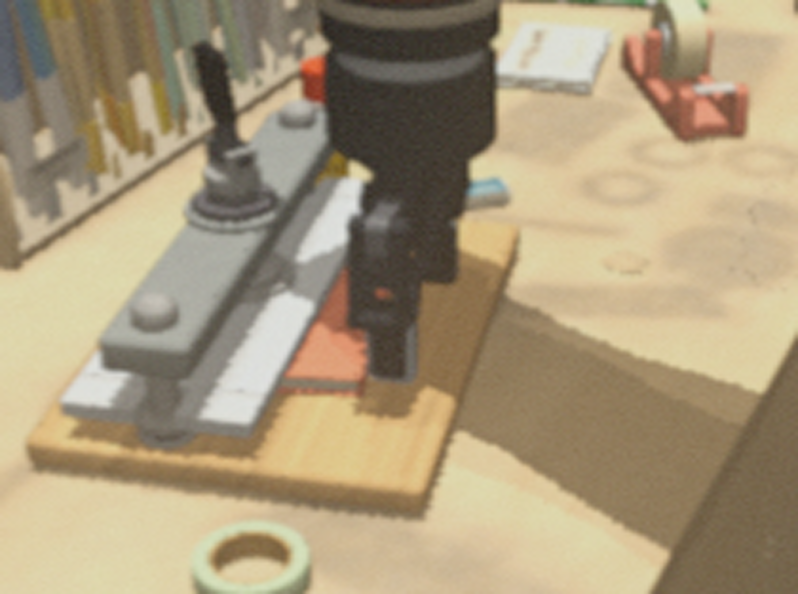

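>>> send_rows([
  {"rot": [0,0,0],"offset": [0,0,0.1],"claw": 0},
  {"rot": [0,0,0],"offset": [0,0,0.1],"claw": 0},
  {"rot": [0,0,0],"offset": [0,0,0.1],"claw": 0},
  {"rot": [0,0,0],"offset": [0,0,0],"claw": 0},
  {"rot": [0,0,0],"offset": [0,0,0],"claw": 0},
])

```text
clock: 8.68
ee_pos: [0.487, -0.0044, 0.0123]
tcp_rot: [-0.517, 1.571, -0.275]
contact_force: [0.1, -0.3, 0.4]
finger_gap: 1.004
```

```bash
python3 -c "
from h import *
st()
s=snap('wrist','wrist6');W=world(s)
for v in range(310,420,8):
  print(v,[((w2p(W[v,u])*1000).round(0).tolist(),round(1000*float(W[v,u,2]))) for u in (170,180,190,200,208,215,220)])
for u in range(226,424,20):
    im=s['img'].astype(int); r=im[300:420,u,0]-im[300:420,u,1]; v=300+np.argmax(r>40); print(u,v,(w2p(W[v,u])*1000).round(1),(W[v,u,2]*1000).round(1))
"
```

```text
t8.68 p [ 0.487  -0.0044  0.0123] press [-0.0814  0.0001] yaw_y 103.9 xax [ 0. -0. -1.] F [ 0.14 -0.3   0.44] M [-0.041  0.026  0.019] gap 1.004 q [-16.   -9.3 -32.5  66.8   0.  -29.8]
310 [([-87.0, -65.0], 23), ([-86.0, -61.0], 22), ([-87.0, -56.0], 23), ([-92.0, -48.0], 32), ([-92.0, -45.0], 32), ([-92.0, -42.0], 32), ([-87.0, -43.0], 22)]
318 [([-83.0, -65.0], 22), ([-83.0, -61.0], 22), ([-83.0, -56.0], 23), ([-93.0, -46.0], 38), ([-92.0, -43.0], 38), ([-90.0, -42.0], 35), ([-82.0, -44.0], 22)]
326 [([-79.0, -66.0], 22), ([-88.0, -55.0], 37), ([-92.0, -48.0], 44), ([-92.0, -45.0], 43), ([-91.0, -42.0], 41), ([-87.0, -42.0], 36), ([-83.0, -42.0], 29)]
334 [([-74.0, -67.0], 22), ([-88.0, -53.0], 43), ([-92.0, -46.0], 48), ([-93.0, -42.0], 50), ([-88.0, -42.0], 43), ([-84.0, -42.0], 36), ([-80.0, -42.0], 31)]
342 [([-88.0, -55.0], 48), ([-92.0, -48.0], 54), ([-92.0, -45.0], 53), ([-90.0, -42.0], 51), ([-86.0, -42.0], 44), ([-80.0, -42.0], 36), ([-77.0, -42.0], 31)]
350 [([-89.0, -52.0], 53), ([-92.0, -46.0], 58), ([-93.0, -43.0], 59), ([-88.0, -42.0], 53), ([-83.0, -42.0], 45), ([-78
[... 878 characters left out ...]
82), ([-99.0, -32.0], 87), ([-72.0, -42.0], 58), ([-50.0, -49.0], 34), ([-50.0, -46.0], 34), ([-51.0, -44.0], 34)]
406 [([-98.0, -36.0], 89), ([-99.0, -33.0], 90), ([-98.0, -32.0], 88), ([-99.0, -29.0], 90), ([-46.0, -49.0], 34), ([-46.0, -46.0], 34), ([-47.0, -44.0], 35)]
414 [([-98.0, -35.0], 91), ([-98.0, -33.0], 91), ([-99.0, -30.0], 92), ([-99.0, -28.0], 92), ([-97.0, -27.0], 91), ([-42.0, -47.0], 34), ([-41.0, -45.0], 33)]
226 379 [-59.9 -40.3] 33.4
246 376 [-60.8 -31.9] 32.5
266 376 [-61.  -23.3] 32.7
286 375 [-63.2 -14.5] 34.7
306 373 [-63.8  -6.2] 34.2
326 369 [-64.7   2.2] 32.7
346 370 [-65.7  10.5] 34.6
366 364 [-67.  19.] 32.4
386 366 [-66.8  27.3] 33.6
406 364 [-68.   35.5] 33.8
```

View pics/wrist6.png

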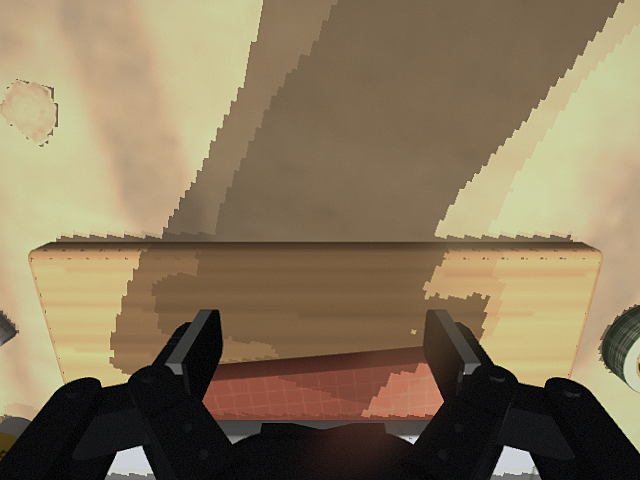

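```bash
python3 -c "
from h import *
def ray(s,u,v,z):
    K=s['intrinsics'];p=cv2.undistortPoints(np.array([[[u,v]]],float),K,np.array([float(s['k1']),0,0,0,0]))[0,0]
    Rm=R.from_rotvec(s['rvec']).as_matrix();d=Rm.T@np.array([p[0],p[1],1]);C=-Rm.T@s['tvec'];return C+d*(z-C[2])/d[2]
s2=snap('side','side6');cv2.imwrite('pics/side6c.png',cv2.resize(s2['img'][290:350,260:360,::-1],None,fx=8,fy=8,interpolation=cv2.INTER_CUBIC))
cv2.imwrite('pics/side0d.png',cv2.resize(np.load('pics/side0.npz')['img'][270:360,250:360,::-1],None,fx=6.5,fy=6.5,interpolation=cv2.INTER_CUBIC))
"
```

```text
(no output)
```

View pics/side6c.png

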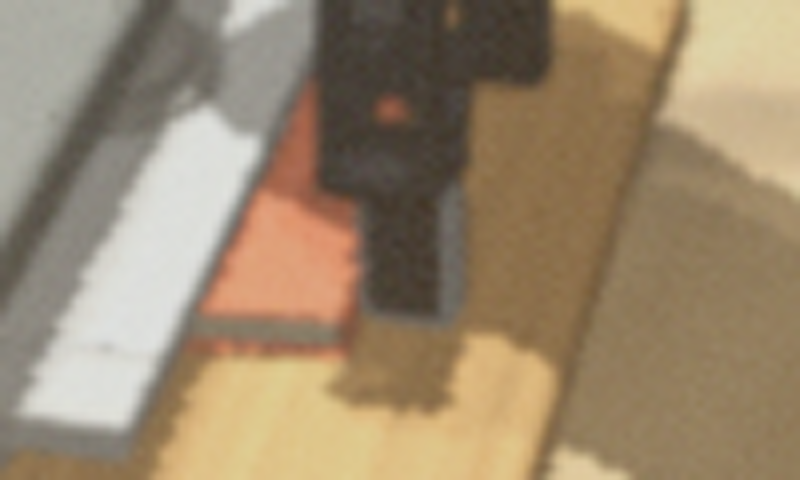

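View pics/side0d.png

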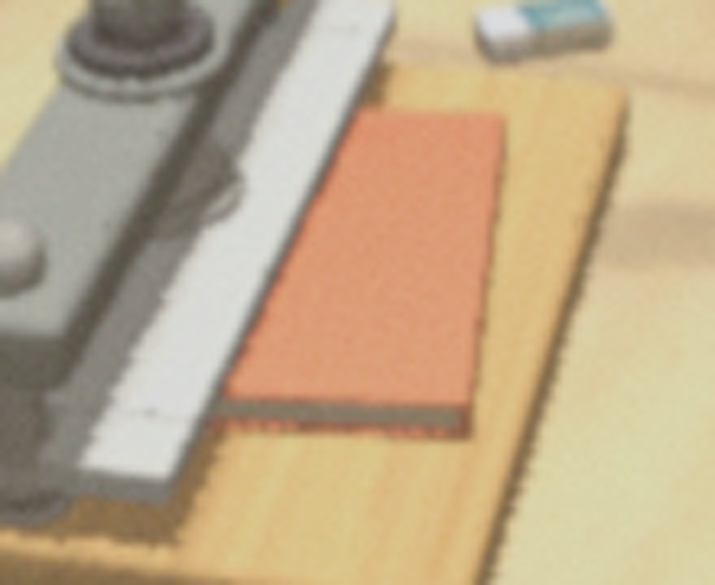

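```bash
cat >> h.py <<'E'
def ray(s,u,v,z):
    K=s['intrinsics'];p=cv2.undistortPoints(np.array([[[u,v]]],float),K,np.array([float(s['k1']),0,0,0,0]))[0,0]
    Rm=R.from_rotvec(s['rvec']).as_matrix();d=Rm.T@np.array([p[0],p[1],1]);C=-Rm.T@s['tvec'];return C+d*(z-C[2])/d[2]
E
python3 -c "
from h import *
s=np.load('pics/side6.npz')
for n,u,v,z in (('FLtop',304.7,329.4,.032),('FLbot',303.9,333.4,.02),('platFL',260+130/8,290+435/8,.0385+.0),('finger tip',260+440/8,290+322/8,.025)): print(n,(w2p(ray(s,u,v,z))*1000).round(1))
s=np.load('pics/side0.npz')
for n,u,v,z in (('FLtop',250+467/6.5,270+405/6.5,.032),('FLbot',250+465/6.5,270+437/6.5,.02),('FRtop',250+503/6.5,270+115/6.5,.032),('platFL',250+165/6.5,270+475/6.5,.044),('bedFR',250+625/6.5,270+95/6.5,.02)): print(n,(w2p(ray(s,u,v,z))*1000).round(1))
"
```

```text
FLtop [-73.3  59.6]
FLbot [-70.4  55. ]
platFL [-41.6 113.5]
finger tip [-88.3  49.4]
FLtop [-102.7   61.4]
FLbot [-101.5   59. ]
FRtop [-83.9 -74.8]
platFL [-41.7 117.3]
bedFR [-114.2 -112.3]
```

```bash
python3 -c "
from h import *
s=np.load('pics/wrist1.npz')
im=s['img'][225:345,180:460]
cv2.imwrite('pics/w1c.png',cv2.resize(im[:,:,::-1],None,fx=2.85,fy=4,interpolation=cv2.INTER_CUBIC))
"
```

```text
(no output)
```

View pics/w1c.png

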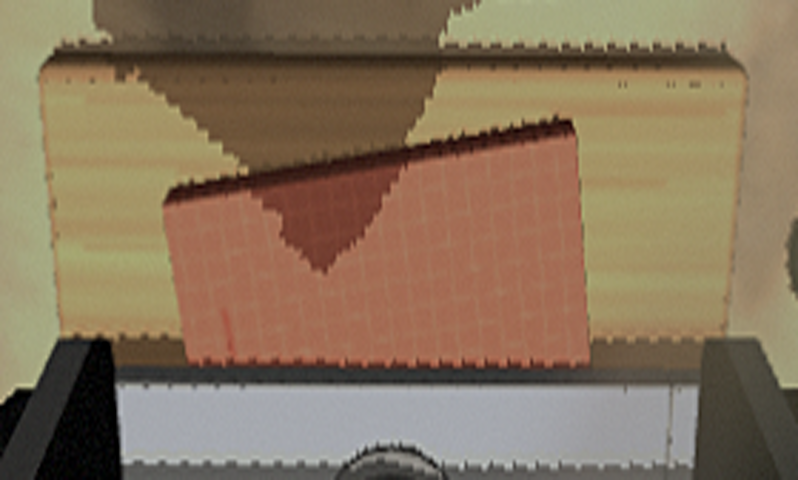

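The visible red cover holds a constant skew of about 0.11 while the tool moves, so the body is probably already square against both fingers. Finger fronts are at x' ≈ -70, right at home. Pressing on until the strip reacts.

>>> send_rows([
  {"rot": [0,0,0],"offset": [0,0,0.1],"claw": 0},
  {"rot": [0,0,0],"offset": [0,0,0.05],"claw": 0},
  {"rot": [0,0,0],"offset": [0,0,0.05],"claw": 0},
  {"rot": [0,0,0],"offset": [0,0,0.05],"claw": 0},
  {"rot": [0,0,0],"offset": [0,0,0.05],"claw": 0},
])

```text
clock: 9.4
ee_pos: [0.4886, -0.004, 0.0122]
tcp_rot: [-3.024, 1.568, -2.783]
contact_force: [-10.6, -3.3, 7.7]
finger_gap: 0.999
```

```bash
python3 -c "
from h import *
st()"
```

```text
t9.40 p [ 0.4886 -0.004   0.0122] press [-0.0797  0.0001] yaw_y 103.9 xax [-0.003 -0.001 -1.   ] F [-10.59  -3.32   7.67] M [-0.651  1.972  0.052] gap 0.999 q [-15.8  -8.8 -32.   66.9  -0.1 -29.6]
```

```bash
python3 -c "
from h import *
s=snap('wrist','wrist7');W=world(s);st()
for u in range(226,424,28):
    im=s['img'].astype(int); r=im[300:420,u,0]-im[300:420,u,1]; v=300+np.argmax(r>40); print(u,v,(w2p(W[v,u])*1000).round(1),(W[v,u,2]*1000).round(1))
s=snap('side','side7');cv2.imwrite('pics/side7c.png',cv2.resize(s['img'][290:350,260:360,::-1],None,fx=8,fy=8,interpolation=cv2.INTER_CUBIC))
"
```

```text
t9.45 p [ 0.4885 -0.004   0.0122] press [-0.0798  0.0001] yaw_y 103.9 xax [-0.003 -0.001 -1.   ] F [-9.18 -3.18  7.  ] M [-0.52   1.687 -0.017] gap 1.002 q [-15.8  -8.8 -32.   66.9  -0.1 -29.6]
226 378 [-58.9 -40.2] 33.4
254 376 [-60.7 -28. ] 34.2
282 372 [-61.8 -16.3] 33.0
310 372 [-61.6  -4.5] 32.7
338 369 [-63.5   7.3] 33.2
366 367 [-65.1  18.9] 33.9
394 365 [-65.7  30.6] 33.6
422 363 [-66.6  42.2] 33.6
```

View pics/wrist7.png

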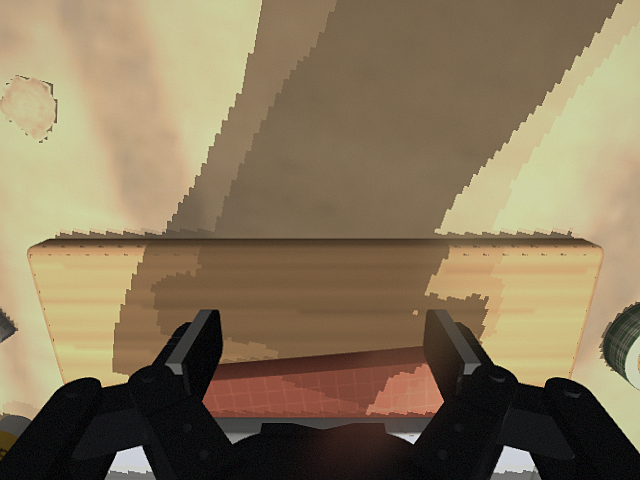

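View pics/side7c.png

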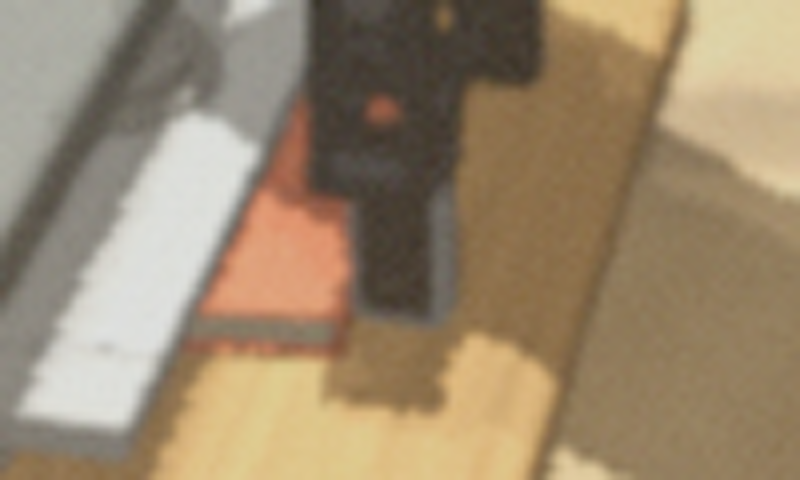

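Resistance is now 11 N and symmetric (Mz ≈ 0), so both fingers bear on the notebook and it is against the strip. I'll retract, look from above and check.

>>> send_rows([
  {"rot": [0,0,0],"offset": [0,0,-0.4],"claw": 0},
  {"rot": [0,0,0],"offset": [0,0,-0.8],"claw": 0},
  {"rot": [0,0,0],"offset": [-2.5,0,-1.5],"claw": 0},
  {"rot": [0,0,0],"offset": [-5,0,-1],"claw": 0},
  {"rot": [0,0,0],"offset": [-5,0,0],"claw": 0},
])

```text
clock: 10.12
ee_pos: [0.4528, -0.0126, 0.1385]
tcp_rot: [1.822, 1.571, 2.064]
contact_force: [1.3, -0.7, 0.7]
finger_gap: 0.998
```

```bash
python3 -c "
from h import *
st()
s=snap('wrist','wrist8')
cv2.imwrite('pics/w8c.png',cv2.resize(s['img'][225:375,150:490,::-1],None,fx=2.3,fy=2.3,interpolation=cv2.INTER_CUBIC))
s=snap('side','side8');cv2.imwrite('pics/side8c.png',cv2.resize(s['img'][260:350,250:370,::-1],None,fx=6.5,fy=6.5,interpolation=cv2.INTER_CUBIC))
"
```

```text
t10.12 p [ 0.4528 -0.0126  0.1385] press [-0.1165  0.0004] yaw_y 103.9 xax [-0.  0. -1.] F [ 1.29 -0.7   0.69] M [ 0.001 -0.082  0.002] gap 0.998 q [-18.2 -20.4 -28.4  82.    0.  -32.1]
```

View pics/w8c.png

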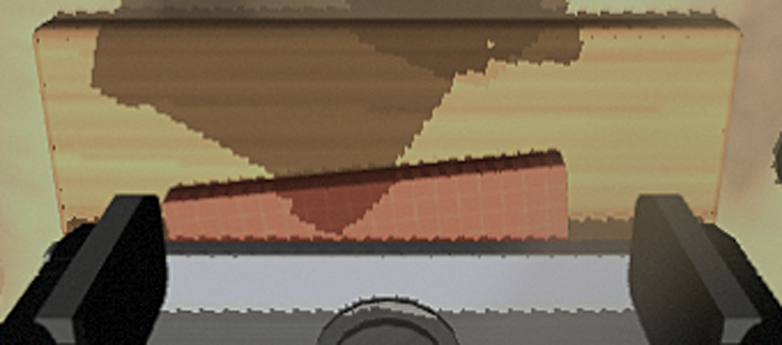

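View pics/side8c.png

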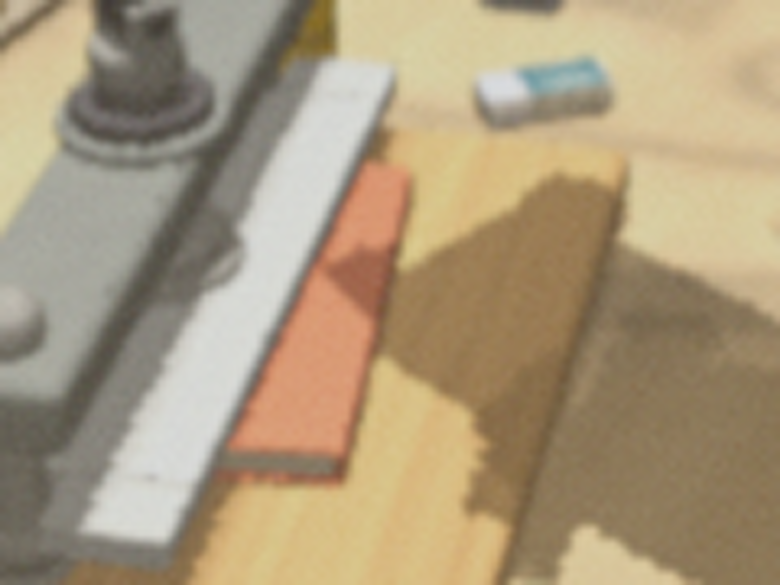

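The cover still looks skewed by about 0.095: its front edge runs (165,190)→(563,152) in the crop. I'll probe the right end with shut fingers to see whether the body is really home there.

>>> send_rows([
  {"rot": [0,0,0],"offset": [2,-1.5,0],"claw": 1},
  {"rot": [0,0,0],"offset": [3,-2,0],"claw": 1},
  {"rot": [0,0,0],"offset": [3,-1,0],"claw": 1},
  {"rot": [0,0,0],"offset": [2,0,0],"claw": 1},
  {"rot": [0,0,0],"offset": [1.0,0,0],"claw": 1},
])

```text
clock: 10.85
ee_pos: [0.4636, -0.056, 0.0257]
tcp_rot: [2.438, 1.569, 2.68]
contact_force: [-0.1, 0.9, 0.5]
finger_gap: -0.003
```

```bash
python3 -c "
from h import *
st()"
```

```text
t10.85 p [ 0.4636 -0.056   0.0257] press [-0.1164 -0.0443] yaw_y 103.9 xax [-0.002  0.001 -1.   ] F [-0.08  0.87  0.53] M [-0.006 -0.007 -0.038] gap -0.003 q [-23.  -13.8 -34.9  69.    0.  -36.9]
```

>>> send_rows([
  {"rot": [0,0,0],"offset": [0,0,0.8],"claw": 1},
  {"rot": [0,0,0],"offset": [0,0,1.0],"claw": 1},
  {"rot": [0,0,0],"offset": [0,0,0.8],"claw": 1},
  {"rot": [0,0,0],"offset": [0,0,0.5],"claw": 1},
  {"rot": [0,0,0],"offset": [0,0,0.2],"claw": 1},
])

```text
clock: 11.48
ee_pos: [0.4971, -0.0482, 0.0274]
tcp_rot: [-1.553, 1.571, -1.31]
contact_force: [0.8, 0.4, -0.5]
finger_gap: 0.004
```

```bash
python3 -c "
from h import *
st()"
```

```text
t11.47 p [ 0.4971 -0.0482  0.0274] press [-0.0821 -0.0448] yaw_y 103.9 xax [ 0. -0. -1.] F [ 0.84  0.45 -0.46] M [-0.    -0.043 -0.016] gap 0.004 q [-20.6  -7.9 -29.5  68.3  -0.  -34.5]
```

>>> send_rows([
  {"rot": [0,0,0],"offset": [0,0,0.1],"claw": 1},
  {"rot": [0,0,0],"offset": [0,0,0.1],"claw": 1},
  {"rot": [0,0,0],"offset": [0,0,0.1],"claw": 1},
  {"rot": [0,0,0],"offset": [0,0,0.0],"claw": 1},
  {"rot": [0,0,0],"offset": [0,0,0.0],"claw": 1},
])

```text
clock: 12.1
ee_pos: [0.4993, -0.0477, 0.0272]
tcp_rot: [-3.034, 1.57, -2.792]
contact_force: [-2.8, -1.4, 0.8]
finger_gap: -0.0
```

```bash
python3 -c "
from h import *
st()"
```

```text
t12.10 p [ 0.4993 -0.0477  0.0272] press [-0.0798 -0.0449] yaw_y 103.9 xax [-0.001 -0.    -1.   ] F [-2.8  -1.36  0.8 ] M [-0.138  0.588 -0.021] gap -0.000 q [-20.4  -7.4 -29.1  68.3  -0.  -34.3]
```

```bash
python3 -c "
from h import *
st()
s=snap('side','side9');cv2.imwrite('pics/side9c.png',cv2.resize(s['img'][260:350,250:370,::-1],None,fx=6.5,fy=6.5,interpolation=cv2.INTER_CUBIC))
s=snap('wrist','wrist9')
"
```

```text
t12.10 p [ 0.4993 -0.0477  0.0272] press [-0.0798 -0.0449] yaw_y 103.9 xax [-0.001 -0.    -1.   ] F [-2.8  -1.36  0.8 ] M [-0.138  0.588 -0.021] gap -0.000 q [-20.4  -7.4 -29.1  68.3  -0.  -34.3]
```

View pics/wrist9.png

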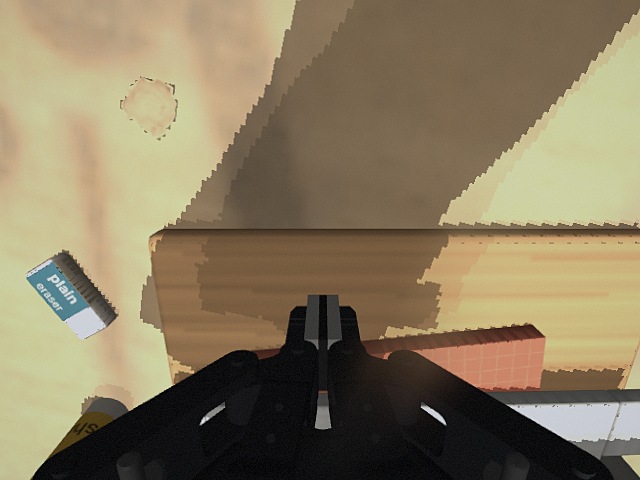

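View pics/side9c.png

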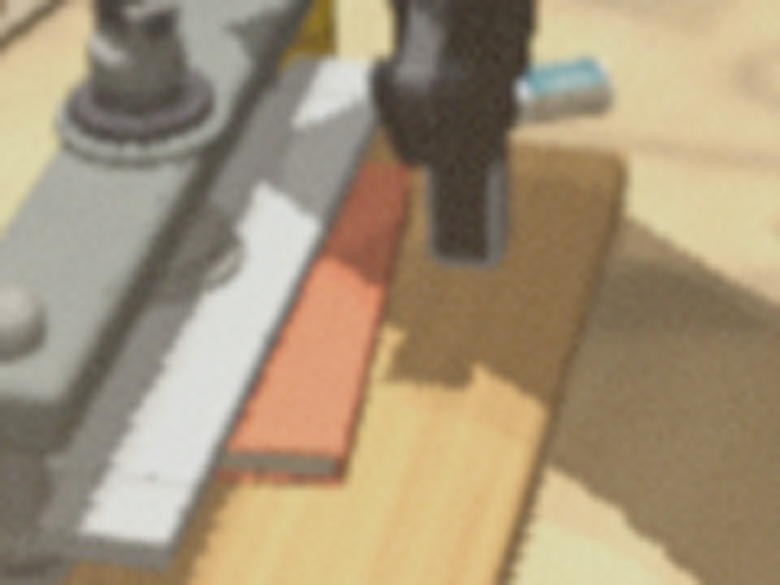

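The finger meets the body at the same x' (-0.0798) on the right end too, although about 5 mm of gap to the red shows in the side view around (415,220). So the body is square and home, and the red cover is drawn askew of it. I'll retract and locate the paddle by fitting a box.

>>> send_rows([
  {"rot": [0,0,0],"offset": [0,0,-1.0],"claw": 0},
  {"rot": [-5,0,0],"offset": [-3,0.5,-1],"claw": 0},
  {"rot": [-10,0,0],"offset": [-6,1,0],"claw": 0},
  {"rot": [-10,0,0],"offset": [-6,1,0],"claw": 0},
  {"rot": [-10,0,0],"offset": [-6,1,0],"claw": 0},
])

```text
clock: 12.82
ee_pos: [0.464, -0.0212, 0.2393]
tcp_rot: [-0.849, 1.57, 0.01]
contact_force: [0.9, 0.2, 0.3]
finger_gap: 0.999
```

```bash
cat > fit.py <<'E'
from h import *
from scipy.optimize import least_squares
def fitbox(Ps,c0,zlo,zhi,per_view_shift=True):
    best=None
    for th0 in np.deg2rad([20,52,80,110,140,170]):
        def f(p):
            r=[]
            for k,P in enumerate(Ps):
                sh=p[3+2*k:5+2*k]
                d=P[:,:2]-p[:2]-sh; c,s=np.cos(p[2]),np.sin(p[2])
                q=np.abs(np.stack([d@[c,s],d@[-s,c]],1))-[.0045,.011]
                o=np.linalg.norm(np.maximum(q,0),axis=1)+np.minimum(q.max(1),0)
                o=np.where(P[:,2]>.179,np.maximum(o,0),o)
                r+=[o*1000/.5/np.sqrt(len(P)),sh*1000/1.5]
            return np.concatenate(r)
        s=least_squares(f,[*c0,th0]+[0]*(2*len(Ps)),loss='soft_l1')
        if best is None or s.cost<best.cost: best=s
    return best
E
python3 - <<'E'
from fit import *
st()
Ps=[]
for n in('top0','side0'):
    W=world(np.load(f'pics/{n}.npz')); im=np.load(f'pics/{n}.npz')['img'].max(2)
    m=(W[...,2]>.148)&(W[...,2]<.188)&(np.hypot(W[...,0]-.567,W[...,1]-.016)<.03); Ps.append(W[m])
for a in (Ps,Ps[:1],Ps[1:]):
    b=fitbox(a,[.568,.017],0,0); print(b.cost,b.x[:2].round(4),np.rad2deg(b.x[2])%180,(b.x[3:]*1000).round(1))
E
```

```text
t12.82 p [ 0.464  -0.0212  0.2393] press [-0.1077 -0.0107] yaw_y 139.2 xax [ 0.001  0.    -1.   ] F [0.93 0.16 0.28] M [-0.028 -0.083  0.023] gap 0.999 q [-18.8 -17.8 -15.9  91.9   0.  -68. ]
3.328719087110124 [0.5709 0.0168] 61.08388404441205 [-0.2  0.1  0.2 -0.1]
1.2997823937559163 [0.5704 0.017 ] 60.700863828953075 [0. 0.]
1.9803923060258926 [0.5712 0.0167] 61.5449464228052 [0. 0.]
```

```bash
python3 - <<'E'
from fit import *
for lo,hi in((.146,.162),(.16,.178)):
  Ps=[]
  for n in('top0','side0'):
    W=world(np.load(f'pics/{n}.npz'))
    m=(W[...,2]>lo)&(W[...,2]<hi)&(np.hypot(W[...,0]-.567,W[...,1]-.016)<.03); Ps.append(W[m])
  b=fitbox(Ps,[.568,.017],0,0); print(b.cost,b.x[:2].round(4),np.rad2deg(b.x[2])%180)
plan([.5705,.0165,.235],241,10)
E
```

```text
2.531999010214347 [0.5701 0.0158] 60.477799775384455
2.794587341651063 [0.5711 0.0172] 60.55170960370228
t12.82 p [ 0.464  -0.0212  0.2393] press [-0.1077 -0.0107] yaw_y 139.2 xax [ 0.001  0.    -1.   ] F [0.93 0.16 0.28] M [-0.028 -0.083  0.023] gap 0.999 q [-18.8 -17.8 -15.9  91.9   0.  -68. ]
rot [-10.18, -0.0, 0.01] off [0.04, -0.56, 0.98]
rot [-10.18, -0.0, 0.01] off [0.04, -0.72, 0.87]
rot [-10.18, -0.0, 0.01] off [0.04, -0.87, 0.73]
rot [-10.18, -0.0, 0.01] off [0.04, -0.98, 0.56]
rot [-10.18, -0.0, 0.01] off [0.04, -1.06, 0.38]
rot [-10.18, -0.0, 0.01] off [0.04, -1.11, 0.18]
rot [-10.18, -0.0, 0.01] off [0.04, -1.13, -0.02]
rot [-10.18, -0.0, 0.01] off [0.04, -1.11, -0.21]
rot [-10.18, -0.0, 0.01] off [0.04, -1.05, -0.41]
rot [-10.18, -0.0, 0.01] off [0.04, -0.96, -0.59]
```

>>> send_rows([
  {"rot": [-10.2,0,0],"offset": [0,-0.56,0.98],"claw": 0},
  {"rot": [-10.2,0,0],"offset": [0,-0.72,0.87],"claw": 0},
  {"rot": [-10.2,0,0],"offset": [0,-0.87,0.73],"claw": 0},
  {"rot": [-10.2,0,0],"offset": [0,-0.98,0.56],"claw": 0},
  {"rot": [-10.2,0,0],"offset": [0,-1.06,0.38],"claw": 0},
])

```text
clock: 13.45
ee_pos: [0.5181, -0.0028, 0.2374]
tcp_rot: [-1.512, 1.57, 0.237]
contact_force: [-0.3, -0.6, -0.6]
finger_gap: 1.001
```

>>> send_rows([
  {"rot": [-10.2,0,0],"offset": [0,-1.11,0.18],"claw": 0},
  {"rot": [-10.2,0,0],"offset": [0,-1.13,0],"claw": 0},
  {"rot": [-10.2,0,0],"offset": [0,-1.11,-0.21],"claw": 0},
  {"rot": [-10.2,0,0],"offset": [0,-1.05,-0.41],"claw": 0},
  {"rot": [-10.2,0,0],"offset": [0,-0.9,-0.5],"claw": 0},
])

```text
clock: 14.08
ee_pos: [0.5702, 0.016, 0.2373]
tcp_rot: [-2.11, 1.57, 0.529]
contact_force: [0.1, -0.0, 0.4]
finger_gap: 1.001
```

```bash
python3 - <<'E'
from fit import *
s=snap('wrist','wrist10')
plan([.569,.015,.150],241,5)
E
```

```text
t14.12 p [0.5709 0.0163 0.2371] press [0.005  0.0001] yaw_y -118.3 xax [ 0.001  0.    -1.   ] F [-0.18  1.08  0.7 ] M [0.027 0.021 0.037] gap 0.999 q [ -11.5    0.9    0.9   90.     0.  -163.2]
rot [0.14, -0.01, 0.01] off [1.74, 0.04, 0.02]
rot [0.14, -0.01, 0.01] off [1.74, 0.04, 0.02]
rot [0.14, -0.01, 0.01] off [1.74, 0.04, 0.02]
rot [0.14, -0.01, 0.01] off [1.74, 0.04, 0.02]
rot [0.14, -0.01, 0.01] off [1.74, 0.04, 0.02]
```

View pics/wrist10.png

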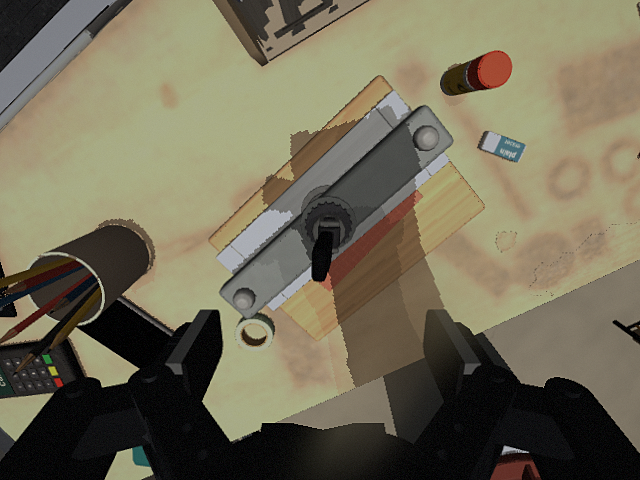

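The wrist view shows the spindle ring centred at about (328,222) and the paddle tip at (318,278). The lever therefore leans about 0.1 rad towards world +61°, and the box fit by height agrees. The spindle axis is near (0.5685, 0.013), so I'll centre on that and lower.

```bash
python3 - <<'E'
from fit import *
plan([.5688,.0133,.149],241,5)
E
```

```text
t14.12 p [0.5709 0.0163 0.2371] press [0.005  0.0001] yaw_y -118.3 xax [ 0.001  0.    -1.   ] F [-0.18  1.08  0.7 ] M [0.027 0.021 0.037] gap 0.999 q [ -11.5    0.9    0.9   90.     0.  -163.2]
rot [0.14, -0.01, 0.01] off [1.76, 0.07, 0.01]
rot [0.14, -0.01, 0.01] off [1.76, 0.07, 0.01]
rot [0.14, -0.01, 0.01] off [1.76, 0.07, 0.01]
rot [0.14, -0.01, 0.01] off [1.76, 0.07, 0.01]
rot [0.14, -0.01, 0.01] off [1.76, 0.07, 0.01]
```

>>> send_rows([
  {"rot": [0,0,0],"offset": [1.76,0.07,0],"claw": 0},
  {"rot": [0,0,0],"offset": [2.2,0.07,0],"claw": 0},
  {"rot": [0,0,0],"offset": [2.2,0.07,0],"claw": 0},
  {"rot": [0,0,0],"offset": [1.76,0.07,0],"claw": 0},
  {"rot": [0,0,0],"offset": [0.9,0.07,0],"claw": 0.3},
])

```text
clock: 14.75
ee_pos: [0.5675, 0.0128, 0.1475]
tcp_rot: [0.346, 1.569, 2.977]
contact_force: [0.4, -0.1, 0.4]
finger_gap: 0.818
```

>>> send_rows([
  {"rot": [0,0,0],"offset": [0,0,0],"claw": 0.7},
  {"rot": [0,0,0],"offset": [0,0,0],"claw": 1},
  {"rot": [0,0,0],"offset": [0,0,0],"claw": 1},
  {"rot": [0,0,0],"offset": [0,0,0],"claw": 1},
  {"rot": [0,0,0],"offset": [0,0,0],"claw": 1},
])

```text
clock: 15.38
ee_pos: [0.5688, 0.0125, 0.1501]
tcp_rot: [3.033, 1.569, -0.618]
contact_force: [-1.1, -1.9, 6.1]
finger_gap: 0.098
```

```bash
python3 - <<'E'
from fit import *
st()
s=snap('side','side11');cv2.imwrite('pics/side11c.png',cv2.resize(s['img'][200:340,200:370,::-1],None,fx=4.2,fy=4.2,interpolation=cv2.INTER_CUBIC))
E
```

```text
t15.38 p [0.5688 0.0125 0.1501] press [ 0.0021 -0.0031] yaw_y -119.1 xax [ 0.001 -0.001 -1.   ] F [-1.14 -1.88  6.09] M [-0.303  0.308 -0.12 ] gap 0.098 q [ -11.9    0.4   -8.6   80.9   -0.  -162.7]
```

View pics/side11c.png

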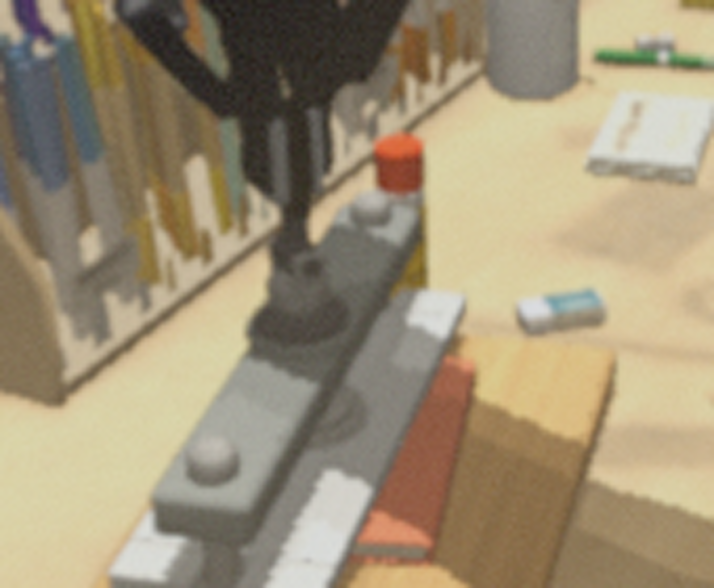

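The paddle is gripped: opening 8.3 mm, and it now stands upright in the view, at about (293,190) in the crop. Turning clockwise with the sink followed.

>>> send_rows([
  {"rot": [3,0,0],"offset": [0.01,0,0],"claw": 1},
  {"rot": [6,0,0],"offset": [0.02,0,0],"claw": 1},
  {"rot": [6,0,0],"offset": [0.02,0,0],"claw": 1},
  {"rot": [6,0,0],"offset": [0.02,0,0],"claw": 1},
  {"rot": [6,0,0],"offset": [0.02,0,0],"claw": 1},
])

```text
clock: 16.05
ee_pos: [0.5689, 0.0122, 0.1494]
tcp_rot: [-3.008, 1.569, -0.85]
contact_force: [-1.3, -2.8, 7.2]
finger_gap: 0.099
```

```bash
python3 -c "
from h import *
st()"
```

```text
t16.05 p [0.5689 0.0122 0.1494] press [ 0.0021 -0.0035] yaw_y -146.3 xax [ 0.001 -0.002 -1.   ] F [-1.35 -2.76  7.2 ] M [-0.72   0.484  0.067] gap 0.099 q [-1.190e+01  4.000e-01 -8.600e+00  8.080e+01 -1.000e-01 -1.356e+02]
```

>>> send_rows([
  {"rot": [5,0,0],"offset": [0.01,0,0],"claw": 1},
  {"rot": [5,0,0],"offset": [0.01,0,0],"claw": 1},
  {"rot": [5,0,0],"offset": [0.02,0,0],"claw": 1},
  {"rot": [5,0,0],"offset": [0.02,0,0],"claw": 1},
  {"rot": [5,0,0],"offset": [0.01,0,0],"claw": 1},
])

```text
clock: 16.68
ee_pos: [0.5688, 0.0119, 0.1487]
tcp_rot: [-2.843, 1.568, -1.121]
contact_force: [-2.6, -4.4, 7.1]
finger_gap: 0.094
```

```bash
python3 -c "
from h import *
st()"
```

```text
t16.68 p [0.5688 0.0119 0.1487] press [ 0.0019 -0.0037] yaw_y -171.3 xax [ 0.001 -0.002 -1.   ] F [-2.64 -4.37  7.13] M [-1.115  0.577  0.133] gap 0.094 q [-1.190e+01  5.000e-01 -8.700e+00  8.080e+01 -1.000e-01 -1.106e+02]
```

>>> send_rows([
  {"rot": [3,0,0],"offset": [0,0.02,-0.04],"claw": 1},
  {"rot": [3,0,0],"offset": [0,0.02,-0.04],"claw": 1},
  {"rot": [3,0,0],"offset": [0,0.02,-0.04],"claw": 1},
  {"rot": [3,0,0],"offset": [0,0,0],"claw": 1},
  {"rot": [3,0,0],"offset": [0,0,0],"claw": 1},
])

```text
clock: 17.3
ee_pos: [0.5682, 0.0114, 0.1483]
tcp_rot: [-2.041, 1.57, -0.579]
contact_force: [-0.9, -1.3, 4.1]
finger_gap: 0.094
```

```bash
python3 -c "
from h import *
st()"
```

```text
t17.30 p [0.5682 0.0114 0.1483] press [ 0.0013 -0.004 ] yaw_y 173.8 xax [ 0.001 -0.001 -1.   ] F [-0.85 -1.26  4.1 ] M [-0.242  0.33   0.13 ] gap 0.094 q [-12.    0.4  -8.8  80.7  -0.  -95.8]
```

>>> send_rows([
  {"rot": [3,0,0],"offset": [0,0,0],"claw": 1},
  {"rot": [3,0,0],"offset": [0,0,0],"claw": 1},
  {"rot": [3,0,0],"offset": [0.01,0,0],"claw": 1},
  {"rot": [3,0,0],"offset": [0.01,0,0],"claw": 1},
  {"rot": [3,0,0],"offset": [0.01,0,0],"claw": 1},
])

```text
clock: 17.92
ee_pos: [0.568, 0.0114, 0.1478]
tcp_rot: [-2.218, 1.57, -1.018]
contact_force: [-1.6, -0.8, 3.2]
finger_gap: 0.098
```

```bash
python3 -c "
from h import *
st()"
```

```text
t17.93 p [0.568  0.0114 0.1478] press [ 0.0011 -0.004 ] yaw_y 158.8 xax [ 0.    -0.001 -1.   ] F [-1.65 -0.76  3.17] M [-0.215  0.5    0.13 ] gap 0.098 q [-12.    0.4  -8.9  80.7  -0.  -80.8]
```

>>> send_rows([
  {"rot": [3,0,0],"offset": [0,0,0],"claw": 1},
  {"rot": [3,0,0],"offset": [0.01,0,0],"claw": 1},
  {"rot": [3,0,0],"offset": [0.01,0,0],"claw": 1},
  {"rot": [3,0,0],"offset": [0.01,0,0],"claw": 1},
  {"rot": [3,0,0],"offset": [0.01,0,0],"claw": 1},
])

```text
clock: 18.55
ee_pos: [0.5679, 0.0114, 0.1474]
tcp_rot: [-2.295, 1.57, -1.357]
contact_force: [-2.5, -0.9, 5.3]
finger_gap: 0.093
```

```bash
python3 -c "
from h import *
st()"
```

```text
t18.55 p [0.5679 0.0114 0.1474] press [ 0.001 -0.004] yaw_y 143.8 xax [ 0.    -0.001 -1.   ] F [-2.47 -0.88  5.31] M [-0.256  0.661  0.133] gap 0.093 q [-12.    0.4  -8.9  80.7  -0.  -65.8]
```

>>> send_rows([
  {"rot": [3,0,0],"offset": [0,0,0],"claw": 1},
  {"rot": [3,0,0],"offset": [0,0.02,0.02],"claw": 1},
  {"rot": [3,0,0],"offset": [0.01,0.02,0.02],"claw": 1},
  {"rot": [3,0,0],"offset": [0.01,0,0],"claw": 1},
  {"rot": [3,0,0],"offset": [0.01,0,0],"claw": 1},
])

```text
clock: 19.18
ee_pos: [0.5677, 0.0116, 0.1471]
tcp_rot: [-2.403, 1.569, -1.726]
contact_force: [-4.0, -2.7, 5.4]
finger_gap: 0.095
```

```bash
python3 -c "
from h import *
st()"
```

```text
t19.18 p [0.5677 0.0116 0.1471] press [ 0.0008 -0.0037] yaw_y 128.8 xax [-0.    -0.001 -1.   ] F [-4.   -2.69  5.4 ] M [-0.662  0.859  0.354] gap 0.095 q [-12.    0.4  -8.9  80.7  -0.1 -50.8]
```

>>> send_rows([
  {"rot": [0.5,0,0],"offset": [0,0,-0.04],"claw": 1},
  {"rot": [0.5,0,0],"offset": [0,0,-0.04],"claw": 1},
  {"rot": [0.7,0,0],"offset": [0,0,-0.02],"claw": 1},
  {"rot": [0.7,0,0],"offset": [0,0,0],"claw": 1},
  {"rot": [0.7,0,0],"offset": [0,0,0],"claw": 1},
])

```text
clock: 19.8
ee_pos: [0.5675, 0.0115, 0.147]
tcp_rot: [-0.896, 1.57, -0.271]
contact_force: [-0.9, -0.7, 4.5]
finger_gap: 0.096
```

```bash
python3 -c "
from h import *
st()"
```

```text
t19.80 p [0.5675 0.0115 0.147 ] press [ 0.0006 -0.0038] yaw_y 125.8 xax [ 0.001 -0.    -1.   ] F [-0.88 -0.69  4.53] M [-0.282  0.28   0.299] gap 0.096 q [-12.    0.3  -9.1  80.6  -0.  -47.8]
```

>>> send_rows([
  {"rot": [1,0,0],"offset": [0,0,0],"claw": 1},
  {"rot": [1,0,0],"offset": [0,0,0],"claw": 1},
  {"rot": [1,0,0],"offset": [0.01,0,0],"claw": 1},
  {"rot": [1,0,0],"offset": [0,0,0],"claw": 1},
  {"rot": [1,0,0],"offset": [0,0,0],"claw": 1},
])

```text
clock: 20.42
ee_pos: [0.5674, 0.0115, 0.1469]
tcp_rot: [-0.812, 1.57, -0.275]
contact_force: [-1.5, -1.6, 4.9]
finger_gap: 0.098
```

```bash
python3 -c "
from h import *
st()
s=snap('side','side12');cv2.imwrite('pics/side12c.png',cv2.resize(s['img'][240:350,220:350,::-1],None,fx=5.4,fy=5.4,interpolation=cv2.INTER_CUBIC))"
```

```text
t20.43 p [0.5674 0.0115 0.1469] press [ 0.0005 -0.0037] yaw_y 120.8 xax [ 0.001 -0.    -1.   ] F [-1.48 -1.6   4.9 ] M [-0.301  0.258  0.276] gap 0.098 q [-12.    0.3  -9.1  80.6  -0.  -42.8]
```

View pics/side12c.png

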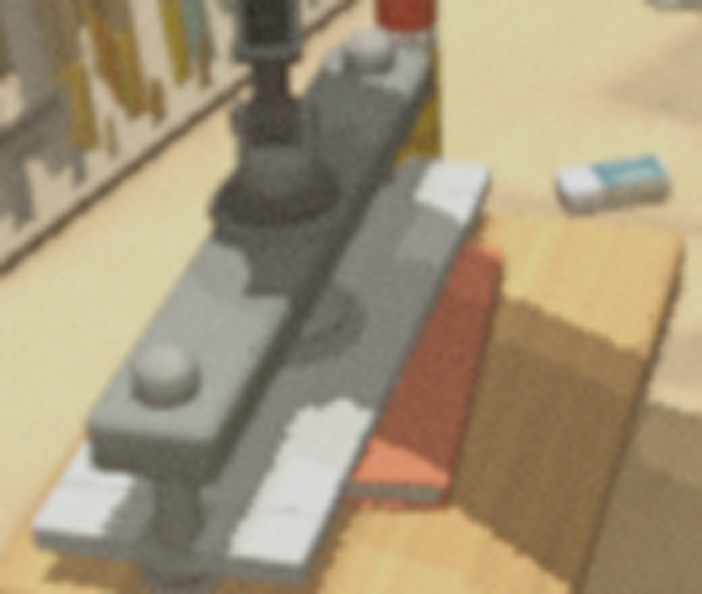

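Torque isn't climbing (0.30 → 0.28), so this is the sprung plate, not the nip. Continuing in small steps.

>>> send_rows([
  {"rot": [2,0,0],"offset": [0,0,0],"claw": 1},
  {"rot": [2,0,0],"offset": [0.01,0,-0.02],"claw": 1},
  {"rot": [2,0,0],"offset": [0,0,-0.02],"claw": 1},
  {"rot": [2,0,0],"offset": [0.01,0,0],"claw": 1},
  {"rot": [2,0,0],"offset": [0.01,0,0],"claw": 1},
])

```text
clock: 21.1
ee_pos: [0.5672, 0.0115, 0.1467]
tcp_rot: [-0.25, 1.569, 0.112]
contact_force: [1.0, -0.3, 6.9]
finger_gap: 0.094
```

```bash
python3 -c "
from h import *
st()"
```

```text
t21.10 p [0.5672 0.0115 0.1467] press [ 0.0004 -0.0037] yaw_y 110.7 xax [ 0.001  0.    -1.   ] F [ 0.99 -0.31  6.87] M [0.07  0.048 0.414] gap 0.094 q [-12.1   0.2  -9.2  80.6   0.  -32.8]
```

>>> send_rows([
  {"rot": [1,0,0],"offset": [0,0,0],"claw": 1},
  {"rot": [1,0,0],"offset": [0,0,0],"claw": 1},
  {"rot": [1,0,0],"offset": [0.01,0,0],"claw": 1},
  {"rot": [1,0,0],"offset": [0,0,0],"claw": 1},
  {"rot": [1,0,0],"offset": [0,0,0],"claw": 1},
])

```text
clock: 21.72
ee_pos: [0.5672, 0.0116, 0.1465]
tcp_rot: [-0.08, 1.57, 0.195]
contact_force: [0.1, 0.8, 5.9]
finger_gap: 0.096
```

```bash
python3 -c "
from h import *
for i in range(3): st(); manip.snapshot('top')"
```

```text
t21.73 p [0.5672 0.0116 0.1465] press [ 0.0003 -0.0036] yaw_y 105.8 xax [ 0.001  0.    -1.   ] F [0.05 0.8  5.86] M [0.064 0.129 0.502] gap 0.096 q [-12.1   0.2  -9.2  80.5   0.  -27.8]
t21.77 p [0.5672 0.0116 0.1466] press [ 0.0004 -0.0036] yaw_y 105.7 xax [ 0.001  0.    -1.   ] F [-0.81  0.69  6.59] M [0.048 0.098 0.427] gap 0.097 q [-12.1   0.2  -9.2  80.5   0.  -27.8]
t21.82 p [0.5672 0.0115 0.1466] press [ 0.0003 -0.0036] yaw_y 105.8 xax [ 0.001  0.    -1.   ] F [0.17 0.91 5.5 ] M [0.077 0.108 0.424] gap 0.094 q [-12.1   0.2  -9.2  80.5   0.  -27.8]
```

Torque is now 0.50 N m moving, against 0.13 free, with a slope of about 0.86 N m/rad. That puts the force at roughly 15–25 N, which is snug. I'll release and rise, then fold the lever in its lean direction, which after the 135° turn is -tool y (along the bridge towards -y).

>>> send_rows([
  {"rot": [0,0,0],"offset": [0,0,0],"claw": 0.6},
  {"rot": [0,0,0],"offset": [0,0,0],"claw": 0.3},
  {"rot": [0,0,0],"offset": [0,0,0],"claw": 0.3},
  {"rot": [0,0,0],"offset": [-2,0,0],"claw": 0.3},
  {"rot": [0,0,0],"offset": [-4,0,0],"claw": 0.3},
])

```text
clock: 22.5
ee_pos: [0.5658, 0.0115, 0.2063]
tcp_rot: [2.683, 1.568, 2.959]
contact_force: [1.8, -0.3, -0.0]
finger_gap: 0.7
```

>>> send_rows([
  {"rot": [0,0,0],"offset": [-2,0.8,0],"claw": 1},
  {"rot": [0,0,0],"offset": [0,1.0,0],"claw": 1},
  {"rot": [0,0,0],"offset": [0,1.0,0],"claw": 1},
  {"rot": [0,0,0],"offset": [0,0.2,0],"claw": 1},
  {"rot": [0,0,0],"offset": [0,0,0],"claw": 1},
])

```text
clock: 23.12
ee_pos: [0.5581, 0.0405, 0.225]
tcp_rot: [2.843, 1.569, 3.119]
contact_force: [0.7, -0.7, 0.2]
finger_gap: -0.001
```

```bash
python3 -c "
from h import *
st()
s=snap('side','side13');cv2.imwrite('pics/side13c.png',cv2.resize(s['img'][190:340,200:370,::-1],None,fx=4,fy=4,interpolation=cv2.INTER_CUBIC))
s=snap('wrist','wrist13')"
```

```text
t23.12 p [0.5581 0.0405 0.225 ] press [-0.0015  0.0267] yaw_y 105.8 xax [-0.001  0.    -1.   ] F [ 0.68 -0.73  0.2 ] M [-0.027 -0.035  0.006] gap -0.001 q [ -9.2  -1.1  -2.3  88.8  -0.  -25. ]
```

View pics/side13c.png

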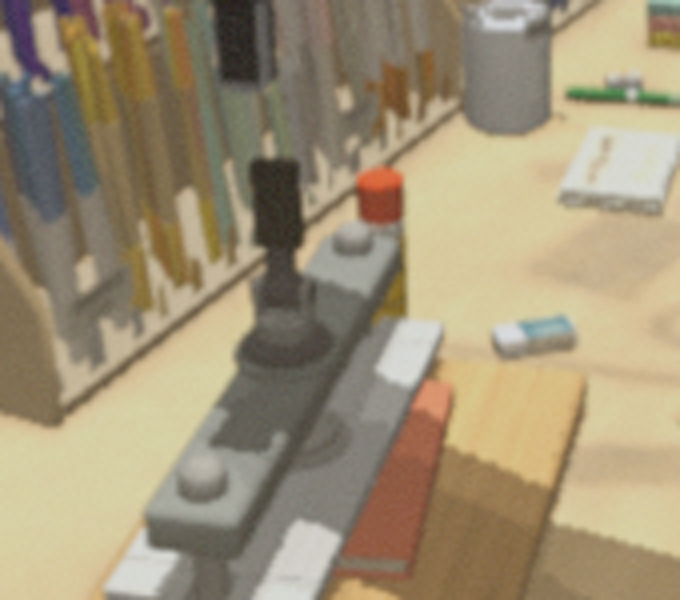

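View pics/wrist13.png

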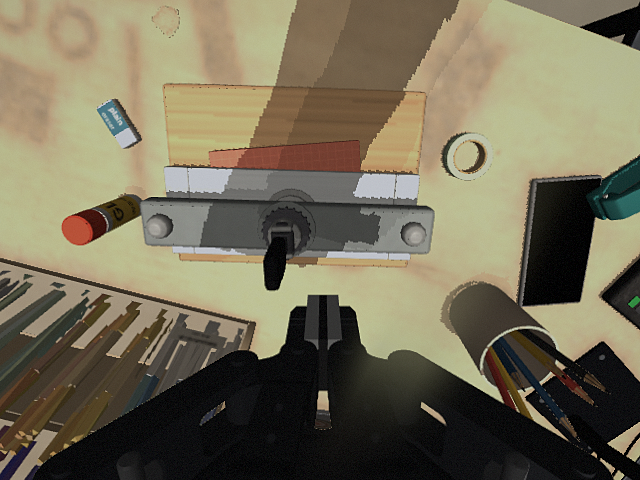

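The paddle stands free and upright, with its broad face along x'; its tip is at (272,285) in the wrist view. The shut fingers at (322,300) are on its +y side. I'll lower them and push towards -tool y.

>>> send_rows([
  {"rot": [0,0,0],"offset": [2.5,0,0.1],"claw": 1},
  {"rot": [0,0,0],"offset": [2.5,0,0.1],"claw": 1},
  {"rot": [0,0,0],"offset": [1.8,0,0],"claw": 1},
  {"rot": [0,0,0],"offset": [0,0,0],"claw": 1},
  {"rot": [0,0,0],"offset": [0,-0.6,0],"claw": 1},
])

```text
clock: 23.85
ee_pos: [0.5625, 0.0349, 0.1589]
tcp_rot: [-0.51, 1.57, -0.234]
contact_force: [0.0, 0.3, -0.6]
finger_gap: 0.003
```

>>> send_rows([
  {"rot": [0,0,0],"offset": [0,-0.4,0],"claw": 1},
  {"rot": [0,0,0],"offset": [0,-0.4,0],"claw": 1},
  {"rot": [0,0,0],"offset": [0,-0.3,0],"claw": 1},
  {"rot": [0,0,0],"offset": [0,-0.2,0],"claw": 1},
  {"rot": [0,0,0],"offset": [0,-0.2,0],"claw": 1},
])

```text
clock: 24.48
ee_pos: [0.5664, 0.0206, 0.1581]
tcp_rot: [-0.102, 1.57, 0.174]
contact_force: [0.2, 2.2, 2.7]
finger_gap: 0.002
```

```bash
python3 -c "
from h import *
st()
s=snap('side','side14');cv2.imwrite('pics/side14c.png',cv2.resize(s['img'][190:340,200:370,::-1],None,fx=4,fy=4,interpolation=cv2.INTER_CUBIC))"
```

```text
t24.48 p [0.5664 0.0206 0.1581] press [0.0017 0.0053] yaw_y 105.8 xax [ 0.  0. -1.] F [0.17 2.2  2.74] M [ 0.557 -0.06   0.048] gap 0.002 q [-11.1   0.   -8.1  81.8   0.  -26.9]
```

View pics/side14c.png

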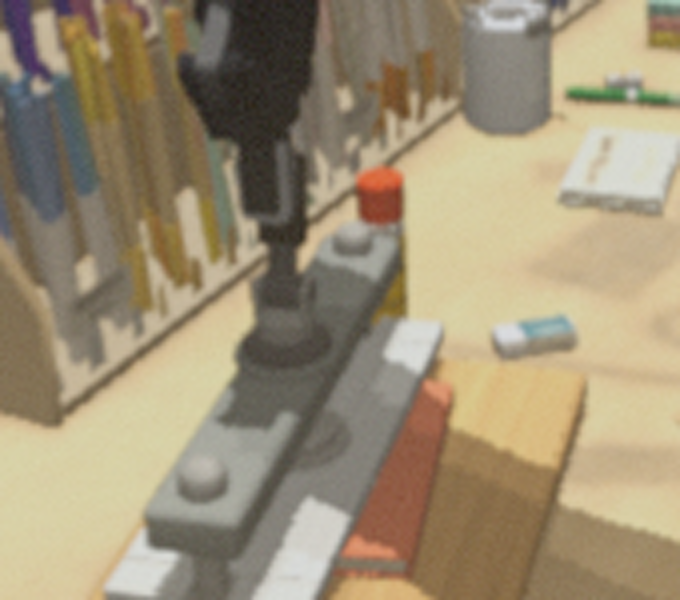

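>>> send_rows([
  {"rot": [0,0,0],"offset": [0,-0.2,0],"claw": 1},
  {"rot": [0,0,0],"offset": [0,-0.2,0],"claw": 1},
  {"rot": [0,0,0],"offset": [0,-0.2,0],"claw": 1},
  {"rot": [0,0,0],"offset": [0,-0.2,0],"claw": 1},
  {"rot": [0,0,0],"offset": [0,-0.2,0],"claw": 1},
])

```text
clock: 25.15
ee_pos: [0.5686, 0.0108, 0.1577]
tcp_rot: [2.892, 1.57, -3.116]
contact_force: [-1.3, 3.4, -0.3]
finger_gap: 0.001
```

```bash
python3 -c "
from h import *
st()
s=snap('side','side15');cv2.imwrite('pics/side15c.png',cv2.resize(s['img'][190:340,200:370,::-1],None,fx=4,fy=4,interpolation=cv2.INTER_CUBIC))"
```

```text
t25.15 p [0.5686 0.0108 0.1577] press [ 0.0015 -0.0047] yaw_y 105.8 xax [-0.001 -0.    -1.   ] F [-1.3   3.39 -0.34] M [0.667 0.17  0.01 ] gap 0.001 q [-12.1   0.5  -7.7  81.8  -0.  -27.8]
```

View pics/side15c.png

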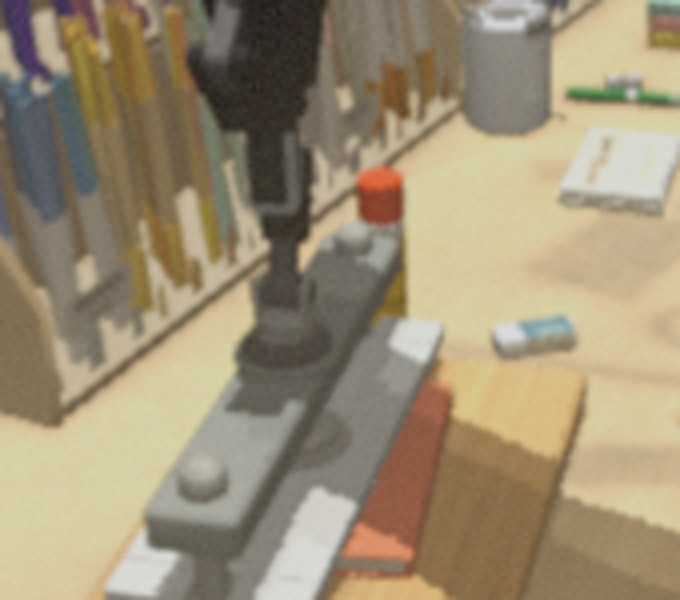

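The lever folds this way with a steady 3.5 N or so. Continuing along the arc.

>>> send_rows([
  {"rot": [0,0,0],"offset": [0,-0.4,0],"claw": 1},
  {"rot": [0,0,0],"offset": [0,-0.4,0],"claw": 1},
  {"rot": [0,0,0],"offset": [0.1,-0.4,0],"claw": 1},
  {"rot": [0,0,0],"offset": [0.2,-0.4,0],"claw": 1},
  {"rot": [0,0,0],"offset": [0.3,-0.3,0],"claw": 1},
])

```text
clock: 25.82
ee_pos: [0.5745, -0.0079, 0.1522]
tcp_rot: [-0.989, 1.57, -0.714]
contact_force: [-0.8, 1.2, 3.4]
finger_gap: 0.004
```

```bash
python3 -c "
from h import *
st()"
```

```text
t25.82 p [ 0.5745 -0.0079  0.1522] press [ 0.0027 -0.0243] yaw_y 105.8 xax [ 0.001 -0.001 -1.   ] F [-0.76  1.24  3.4 ] M [ 0.354  0.13  -0.009] gap 0.004 q [-13.8   1.4  -7.4  81.2  -0.  -29.6]
```

>>> send_rows([
  {"rot": [0,0,0],"offset": [0.3,-0.3,0],"claw": 1},
  {"rot": [0,0,0],"offset": [0.3,-0.3,0],"claw": 1},
  {"rot": [0,0,0],"offset": [0.3,-0.2,0],"claw": 1},
  {"rot": [0,0,0],"offset": [0.3,-0.2,0],"claw": 1},
  {"rot": [0,0,0],"offset": [0.3,-0.1,0],"claw": 1},
])

```text
clock: 26.45
ee_pos: [0.5773, -0.0183, 0.137]
tcp_rot: [-1.184, 1.57, -0.909]
contact_force: [1.4, -1.8, 4.8]
finger_gap: -0.002
```

```bash
python3 -c "
from h import *
st()
s=snap('side','side16');cv2.imwrite('pics/side16c.png',cv2.resize(s['img'][190:340,200:370,::-1],None,fx=4,fy=4,interpolation=cv2.INTER_CUBIC))"
```

```text
t26.45 p [ 0.5773 -0.0183  0.137 ] press [ 0.003 -0.035] yaw_y 105.8 xax [ 0.    -0.001 -1.   ] F [ 1.39 -1.76  4.84] M [-0.294 -0.217  0.025] gap -0.002 q [-14.8   2.2  -8.2  79.6  -0.  -30.5]
```

View pics/side16c.png

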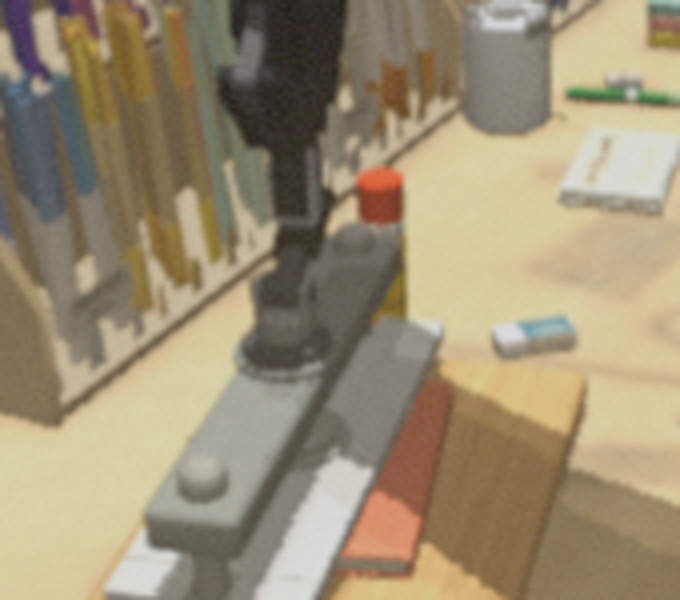

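>>> send_rows([
  {"rot": [0,0,0],"offset": [0.2,-0.3,0],"claw": 1},
  {"rot": [0,0,0],"offset": [0.25,-0.2,0],"claw": 1},
  {"rot": [0,0,0],"offset": [0.25,-0.1,0],"claw": 1},
  {"rot": [0,0,0],"offset": [0.25,0,0],"claw": 1},
  {"rot": [0,0,0],"offset": [0.15,0,0],"claw": 1},
])

```text
clock: 27.12
ee_pos: [0.5787, -0.024, 0.1259]
tcp_rot: [-1.943, 1.57, -1.668]
contact_force: [-0.9, 0.8, 3.0]
finger_gap: -0.001
```

```bash
python3 -c "
from h import *
st()"
```

```text
t27.12 p [ 0.5787 -0.024   0.1259] press [ 0.0029 -0.0409] yaw_y 105.8 xax [-0.    -0.001 -1.   ] F [-0.93  0.82  2.99] M [-0.09   0.162  0.036] gap -0.001 q [-15.3   2.7  -8.8  78.5  -0.  -31. ]
```

>>> send_rows([
  {"rot": [0,0,0],"offset": [0.1,0,0],"claw": 1},
  {"rot": [0,0,0],"offset": [0.1,0,0],"claw": 1},
  {"rot": [0,0,0],"offset": [0.1,0,0],"claw": 1},
  {"rot": [0,0,0],"offset": [0.05,0,0],"claw": 1},
  {"rot": [0,0,0],"offset": [0.05,0,0],"claw": 1},
])

```text
clock: 27.75
ee_pos: [0.5791, -0.0243, 0.1231]
tcp_rot: [-1.128, 1.569, -0.853]
contact_force: [-3.9, -2.2, 10.5]
finger_gap: -0.002
```

```bash
python3 -c "
from h import *
st()
s=snap('side','side17');cv2.imwrite('pics/side17c.png',cv2.resize(s['img'][190:340,200:370,::-1],None,fx=4,fy=4,interpolation=cv2.INTER_CUBIC))"
```

```text
t27.75 p [ 0.5791 -0.0243  0.1231] press [ 0.0033 -0.0413] yaw_y 105.8 xax [ 0.001 -0.001 -1.   ] F [-3.9  -2.22 10.49] M [-0.556  0.842  0.04 ] gap -0.002 q [-15.3   2.8  -9.   78.1  -0.1 -31. ]
```

View pics/side17c.png

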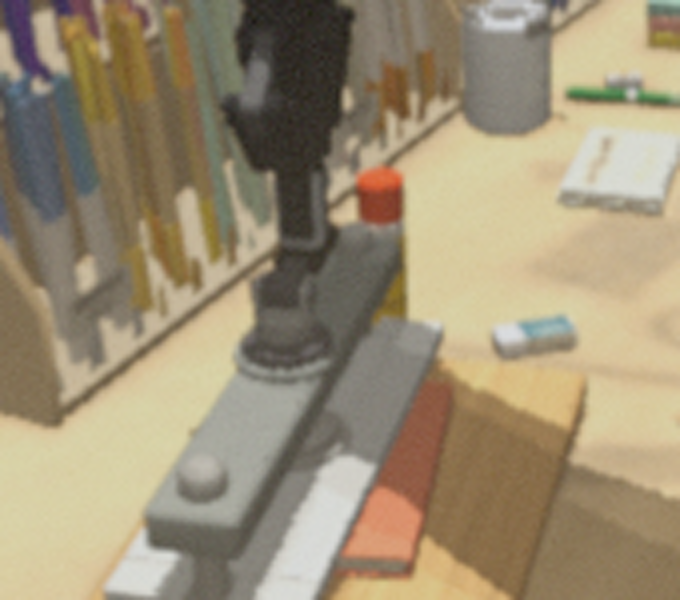

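>>> send_rows([
  {"rot": [0,0,0],"offset": [0.05,0,-0.03],"claw": 1},
  {"rot": [0,0,0],"offset": [0.05,0,-0.03],"claw": 1},
  {"rot": [0,0,0],"offset": [0.05,0,0],"claw": 1},
  {"rot": [0,0,0],"offset": [0,0,0],"claw": 1},
  {"rot": [0,0,0],"offset": [0,0,0],"claw": 1},
])

```text
clock: 28.42
ee_pos: [0.5791, -0.0244, 0.1228]
tcp_rot: [-0.746, 1.568, -0.47]
contact_force: [-4.6, -2.1, 17.3]
finger_gap: 0.005
```

```bash
python3 -c "
from h import *
st()"
```

```text
t28.43 p [ 0.5791 -0.0244  0.1228] press [ 0.0033 -0.0414] yaw_y 105.8 xax [ 0.003 -0.001 -1.   ] F [-4.59 -2.08 17.31] M [-0.368  0.879  0.041] gap 0.005 q [-15.3   2.6  -9.2  78.   -0.  -31.1]
```

That's a firm stop: 7 N more moved it only 0.3 mm. Lifting off and inspecting.

>>> send_rows([
  {"rot": [0,0,0],"offset": [-1,0,0],"claw": 1},
  {"rot": [0,0,0],"offset": [-4,0,0],"claw": 1},
  {"rot": [0,0,0],"offset": [-5,0,-2],"claw": 1},
  {"rot": [0,0,0],"offset": [-2,0,-5],"claw": 1},
  {"rot": [0,0,0],"offset": [0,0,-5],"claw": 1},
])

```text
clock: 29.05
ee_pos: [0.4622, -0.0567, 0.2422]
tcp_rot: [-0.586, 1.568, -0.31]
contact_force: [0.2, -1.1, -0.1]
finger_gap: 0.0
```

```bash
python3 -c "
from h import *
st()
s=snap('side','side18');cv2.imwrite('pics/side18c.png',cv2.resize(s['img'][190:340,200:370,::-1],None,fx=4,fy=4,interpolation=cv2.INTER_CUBIC))
W=world(s); 
snap('wrist','wrist18');t=snap('top','top18')
Wt=world(t)
for n,W in(('side',W),('top',Wt)):
    P=W[(np.hypot(W[...,0]-.575,W[...,1]+.01)<.07)&(W[...,2]>.102)&(W[...,2]<.2)]; print(n,len(P), P.max(0) if len(P) else 0, [(round(np.dot(p[:2]-[.5675,.0115],[.272,-.962])*1000),round(p[2]*1000)) for p in P[::max(1,len(P)//25)]])
"
```

```text
t29.05 p [ 0.4622 -0.0567  0.2422] press [-0.118  -0.0447] yaw_y 105.8 xax [ 0.003 -0.001 -1.   ] F [ 0.18 -1.14 -0.1 ] M [-0.015  0.035 -0.005] gap 0.000 q [-23.2 -17.7 -15.4  92.1   0.  -39. ]
side 408 [0.5934779  0.02718697 0.12721482] [(54, 122), (50, 123), (49, 122), (58, 116), (32, 123), (32, 122), (29, 122), (24, 123), (31, 117), (13, 121), (1, 126), (-4, 127), (-4, 125), (-4, 123), (-7, 123), (-8, 121), (-6, 118), (-10, 118), (-9, 116), (-9, 114), (-2, 108), (-6, 108), (-9, 108), (-12, 108), (-11, 105), (-10, 103)]
top 0 0 []
```

View pics/side18c.png

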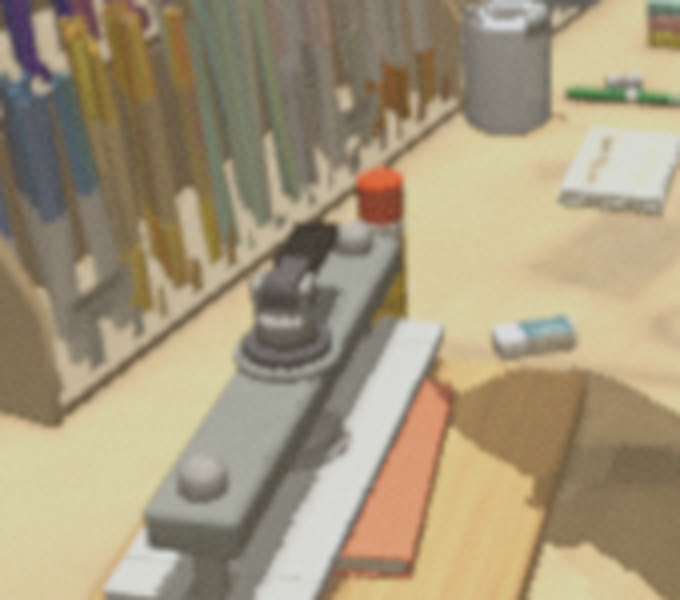

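View pics/wrist18.png

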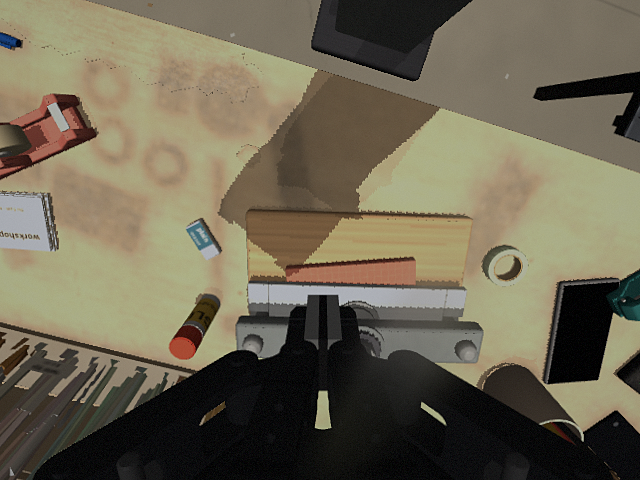

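```bash
python3 - <<'E'
from h import *
a=np.load('pics/side0.npz');b=np.load('pics/side18.npz');Wa=world(a);Wb=world(b)
for W in(Wa,Wb):
    P=np.einsum('ij,hwj->hwi',A.T,W[...,:2]-O); m=(P[...,0]<-.024)&(P[...,0]>-.039)&(abs(P[...,1])<.1)&(W[...,2]>.037)&(W[...,2]<.05); print('platen top',np.median(W[...,2][m]),m.sum())
D=np.abs(a['img'].astype(int)-b['img']).max(2)
for n,(x0,x1,y0,y1) in dict(washi=(255,300,365,410),eraser=(318,350,265,282),glue=(288,303,232,250),cards=(338,372,220,246)).items():
    print(n,(D[y0:y1,x0:x1]>60).mean().round(3))
s7=np.load('pics/side8.npz');D=np.abs(s7['img'].astype(int)-b['img']).max(2)[285:340,280:325]; print('notebook change since push',(D>60).mean())
st()
E
```

```text
platen top 0.04230851836840363 544
platen top 0.04074931412343656 545
washi 0.0
eraser 0.0
glue 0.0
cards 0.0
notebook change since push 0.14222222222222222
t29.20 p [ 0.4615 -0.0566  0.2407] press [-0.1187 -0.0444] yaw_y 105.7 xax [ 0.001 -0.    -1.   ] F [-0.38  0.49  0.38] M [ 0.    -0.014 -0.006] gap 0.001 q [-23.2 -17.7 -15.6  92.    0.  -38.9]
```

```bash
python3 -c "
from h import *
print(manip.job_done())"
```

```text
the job is handed in; nothing more can be done
None
```

I pushed the notebook back to the stop strip, turned the spindle clockwise until the plate nipped, and folded the lever flat. I handed the job in at about 29 s with the arm clear of everything.

**Notebook:** I pushed it with both open fingers until they met a firm, even resistance of about 11 N with the finger fronts at about x' = -69 mm (home is -70 mm). A second probe on the right end met resistance at the same depth.

**Spindle:** I turned it about 135° in total. The torque rose from 0.13 N m running free to 0.50 N m, climbing at about 0.86 N m per rad. That puts the nip at roughly 15–25 N, inside the 8–45 N snug range. This force is worked out from the torque, not measured directly.

**Lever:** It folded with light force (3–5 N) onto a firm end stop at 17 N. Depth readings show it level at about 122 mm.

**Last checks:**
- The plate came down 1.6 mm, which matches the stated gap above the notebook.
- The tape roll, eraser, glue stick and cards did not move between the first and last side pictures.

**What disagreed:**
- **Cover skew:** the red cover looks askew by about 0.1 rad even after the push, more than the stated 0.06. Its front edge also measures about 137 mm instead of 148 mm. Both contact checks say the notebook body is square and home, so I trusted those over the pictures.
- **Notebook picture check:** comparing pictures from just after the push with the last ones showed a 14% change around the notebook. I put this down to the arm's shadow: the notebook's front-left corner stayed within about 1.5 pixels.
- **Torque reading:** one early reading of 0.35 N m was raised by a sideways load on the gripper. I corrected for that before judging the nip.

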